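Strainer spoon from the pegboard fork, held level over the cup

ROBOT

A 7-joint arm with a two-finger parallel gripper is mounted at the origin on the work surface. World frame = base frame: x ahead of the robot, y to its left, z up, the work surface at z = 0. Lengths are in m, angles in rad, forces in N, time in s.
With the tool pointing down it reaches from about 0.425 to 0.925 m from the base axis. Payload 6.8 kg.
Tool frame: the origin (TCP) lies on the front face of the gripper's body, between the roots of the fingers; the fingertips stand 73 mm ahead of it and the grasp point (between the pads) lies 54 mm ahead of it; z points along the fingers, y is the direction in which the jaws open and shut (so a half turn about z gives the same grasp; the last joint's range is limited). The gripper opens to 85 mm and grips with 20 to 120 N. Pads are 22 mm wide; open, the fingers measure 114 mm over their backs; the gripper's body (76 mm by 85 mm) begins 54 mm behind the grasp point. The pads swing forward as they close: fully open they stand 13 mm farther back than shut.
Start: joints at [1.015, 0.477, 0.022, 1.555, -0.011, 1.109, -0.083], TCP at [0.292, -0.608, 0.304] pointing down, gripper open.
Joint ranges: [-2.96, 2.96], [-0.34, 2.1], [-1.41, 1.46], [0.24, 2.44], [-1.37, 4.51], [0.17, 1.92], [-2.96, 2.96]. Speed limits (rad/s): [2.39, 2.39, 3.14, 3.14, 3.14, 3.14, 3.14].

INTERFACE

Orientations are given as a unit quaternion [w, x, y, z].
In Python, from station import get_obs, read_camera, hand_in, spot_in, cut_out, spot_point gives the robot as it stands. The module is installed in compiled form; this text tells all that it offers.
- The arm moves only by the tool move_arm, never from a script. Its arguments are lists of equal length, an entry for each row: "gripper": the opening, from 0 (shut) to 1 (fully open); "xyz": the shift along the tool's x, y, z in cm, a list of three; "twist": the turn about the tool's z in rad. A call has 1 to 5 rows; each row is the pose to reach, as a shift and turn from the pose commanded when the call began, along the tool's axes at that moment; what a row does not reach only later rows make up. A row lasts 1/12 s, in which the tool goes at most 41.7 mm and 7.16 degrees, less where a joint would pass 70% of its speed; a pose out of reach is approached as far as the arm can. A call with a gripper value outside its range is refused whole. The fingers move at their own pace and stop on an object; "squeeze" is the grip in N (left out, the last holds). Time passes only in rows, so rows that repeat a pose let the fingers close. It gives the time, the measured TCP pose, the force and the opening at its end, in the units of the state.
- get_obs(): the state, without advancing time (a new reading comes with each control period).
- read_camera(name): name is "scene" or "top" or "wrist"; returns a dict with "pixels" (420x560x3 uint8, red, green, blue), "fx", "fy", "cx", "cy" (pixels), "R" (3x3) and "t" (3): a world point X has camera coordinates R X + t. Camera axes: x right, y down, z forward; pixel columns grow to the right and rows downward; lengths in m; the calibration is good to about 2 mm. The wrist camera is an equidistant fisheye: a pixel r from the principal point sees the ray r / f radians off the axis. A picture is of the moment at which its call begins. There is no depth.
- hand_in(): hands the job in, once; it reports no verdict.
Trained networks look in the newest picture that a camera, given by its name, has taken for a name from the list of things; names that differ only in an ending like _2 or _b are one class to them, and where a whole thing is asked for, a point or a joint stands for the part that bears it (a point fixed in the world has none). Each returns a list of dicts, best first, with "p" (0 to 1); they miss things now and then, are a little off and sometimes report something else, mostly with a low value. They report only what shows in the picture. A call takes as long as a camera call. They do not tell look-alikes from the thing itself.
- spot_in(query, camera): "centre" ([x, y, z] in m, in world coordinates, good to about 4 mm: the middle of the surface that is visible of it).
- cut_out(query, camera): "pixels" (420x560 bool, what is visible of it).
- spot_point(query, camera): "centre" ([x, y, z] in m, in world coordinates, good to about 4 mm: a listed point, or the origin of a listed thing).
The state is a dict: "t": time; "q": joint angles; "joint_vel": joint speeds; "joint_torque": joint torques, N m; "eef_pos": TCP position; "tool_rot": TCP orientation; "contact_force": force on the tool from outside, world axes, zero at the start; "torque": the same for the moment, N m; "gripper_width": opening from 0.0 (shut) to 1.0 (fully open).
Only numpy, scipy, OpenCV 4.12 (cv2) and the standard library are available. Lean on these libraries where they do the work, as an engineer would, in place of code of your own. Each camera call takes 0.05 s, during which the arm holds its last target.

TASK

Put the steel cup that stands open side up into the round pocket of the white rest, still open side up, and let go of it. Then draw the strainer spoon out of its fork on the pegboard, turn it until its bowl lies level with the hollow side up, and finish still holding it like that, the bowl centred a few centimetres above the cup and touching nothing but the gripper. Leave the upside-down cup and everything else on the counter where it stands.

Things in the scene. Friction and masses are not known exactly. Their poses are not given: they have to be found in the camera images.
- cup: Straight-sided plain steel cup, 60 mm outside diameter, 50 mm high, wall 3 mm, 120 g, standing open side up on the counter. Origin at the centre of its underside, z to its open end.
- cup_down: An equal steel cup standing upside down (closed flat end up); to be left alone. Origin at the centre of its lower end (its rim) on the counter, z up.
- rest: Fixed white square rest on the counter, 110 x 110 x 16 mm, with one round pocket in the middle: 66 mm across, 12 mm deep, mouth chamfered 2 mm. Origin at the centre of its underside.
- pocket (a point): Centre of the pocket's floor, 4 mm above the counter; z up. A seated cup has its underside here and its rim 50 mm above.
- board: Fixed low stainless pegboard on a foot, top edge 190 mm up. Origin on the counter under the fork seat; x points level out of its face (the way the fork opens), y along it, z up. Face 62 mm behind the origin, panel from y = -140 to +230 mm. A ladle, a perforated spatula and a clear clip-on box with latched lid are fixed to it on both sides of the fork, 65 mm or more from it, none above 185 mm.
- fork_seat (a point): Midway between the fork's prongs at their tops, 160 mm above the counter, on the hanging strainer's handle axis; axes as board. Two 8 mm square prongs at y = -12 and +12 mm (gap 16 mm) reach 36 mm forward (x); their ends turn up 6 mm. To draw the strainer out, lift it about 15 mm and move it out along x by 80 mm or more: its bowl cannot pass up between the prongs.
- strainer: Loose steel strainer spoon, about 130 g, hanging upright in the fork, bowl low and away from the board. Origin on the handle's axis under its cross-bar, z up the handle, x to the bowl's side. Cross-bar plate 34 (x) by 40 (y) by 5 mm rests on the prongs. Handle a straight bar 14 (x) by 10 mm (y), from z = -65 to +85 mm. Lowest point of the bowl at z = -119 mm, 41 mm above the counter.
- strainer_bowl (a point): Centre of the underside of the bowl, at (21.2, 0, -103.2) mm in strainer, turned 45 degrees about its y: z points out of the hollow side, x from the handle across the bowl. Bowl 68 mm across the rim, 14 mm deep, perforated. It slopes forward and down 45 degrees from the handle's lower end, so it is level when the handle leans 45 degrees, handle top away from the bowl.
- strainer_grip (a point): Good place to grip the strainer: on the handle axis 45 mm above the underside of the cross-bar (205 mm above the counter as it hangs), axes as strainer. Pinch the flats across y (10 mm).
- jar: Bystander: amber jar, red cap, 48 mm across, 85 mm high. Origin under its centre.
- shaker: Bystander: dark wooden shaker, 42 mm across, 75 mm high. Origin under its centre.
- bowl: Bystander: blue ceramic bowl, 120 mm across, 50 mm high. Origin under its centre.
- turner: Bystander: a kitchen turner, 280 mm long, lying flat, blade (65 mm wide) to about +x. Origin at mid-length, on the counter.
- timer: Bystander: yellow kitchen timer, 68 mm across, 46 mm high. Origin under its centre.
Mind the look-alikes: they are no part of the job. Leave any blue look-alike of the cup alone. There is more than one size of the rest; the one meant has the size given above.

How it is judged:
By the outcome, as a careful person would: the job done as asked, in the order asked, and still so for the second after the job is handed in, while the arm keeps its last pose, push and grip.
It also fails if it takes over 72 s, if anything falls off the work surface, if the arm or the gripper's body presses on something with over 40 N, if the wrist force passes 120 N, or if a joint passes its speed limit or range.

## Working session

There is one attempt and no reset: what is moved stays moved. The work goes in short steps, Python scripts to look and compute and a tool call to move; the robot and the scene stay as the last step left them, time stands still between calls to the robot, and variables do not carry over. Pictures are saved under pics/ and viewed, and the job is handed in when it is done.

Besides the shell and the picture viewer there is one more tool, called by a JSON object that holds its "fn" and its "kwargs". move_arm: Moves the arm, as the interface text tells. Its arguments: {"type":"object","properties":{"gripper":{"type":"array","items":{"type":"number"}},"xyz":{"type":"array","items":{"type":"array","items":{"type":"number"}}},"twist":{"type":"array","items":{"type":"number"}},"squeeze":{"type":"number"}},"required":["gripper","xyz","twist"]}

```bash
mkdir -p pics; ls; python3 - <<'E'
from station import *
import cv2,json
o=get_obs(); print({k:(v if not hasattr(v,'tolist') else [round(float(a),3) for a in v]) for k,v in o.items()})
for n in("scene","top","wrist"):
    c=read_camera(n); cv2.imwrite(f"pics/{n}0.png",c["pixels"][:,:,::-1]); print(n,c["fx"],c["cx"],c["cy"],c["R"],c["t"])
E
```

```text
pics
{'t': 0.0, 'q': [1.015, 0.478, 0.022, 1.556, -0.011, 1.109, -0.083], 'joint_vel': [-0.004, -0.0, -0.002, -0.0, 0.001, -0.0, 0.0], 'joint_torque': [-0.0, -59.644, 1.608, -28.12, 0.012, 0.009, -0.0], 'eef_pos': [0.292, -0.608, 0.303], 'tool_rot': [-0.001, 0.975, 0.222, -0.0], 'contact_force': [-0.958, 0.302, -0.222], 'torque': [-0.019, -0.026, 0.043], 'gripper_width': 0.9992151026413897}
scene 499.8970936565521 286.65449916389116 212.41488087088314 [[ 0.22280895  0.97470569 -0.01746394]
 [ 0.75969526 -0.1848301  -0.62345886]
 [-0.61091676  0.12564494 -0.78166109]] [-0.07607947 -0.36937604  1.6662979 ]
top 484.3515844364105 272.17081700721104 202.8742856906024 [[-0.00863093 -0.99995042  0.00496632]
 [-0.98424964  0.00761822 -0.17661997]
 [ 0.17657338 -0.00641249 -0.98426659]] [-0.04849766  0.59877524  1.40954215]
wrist 325.19226210127806 280.17490394125934 207.9688747352787 [[ 0.43306839 -0.90135931 -0.00178085]
 [-0.86274177 -0.41508467  0.2887583 ]
 [-0.26101419 -0.12351568 -0.95740037]] [-0.67399911 -0.03863236  0.37930654]
```

View pics/scene0.png

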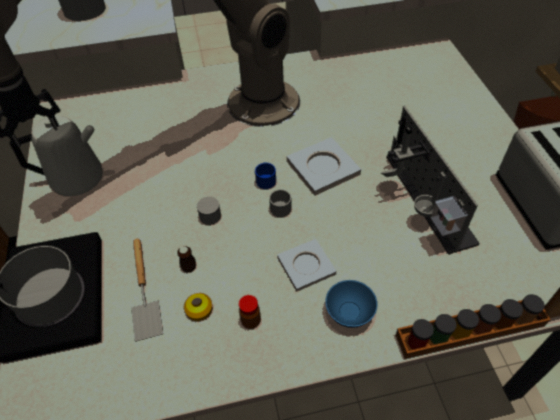

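View pics/top0.png

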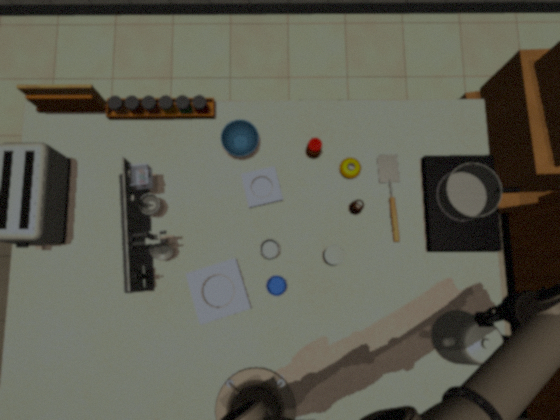

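```bash
python3 - <<'E'
from station import *
for cam in("scene","top"):
  for q in("cup","cup_down","rest","pocket","board","fork_seat","strainer","strainer_bowl","strainer_grip","jar","shaker","bowl","turner","timer"):
    print(cam,q,[( [round(float(a),3) for a in d["centre"]],round(d["p"],2)) for d in spot_point(q,cam)][:4])
E
```

```text
scene cup [([0.354, -0.064, 0.002], 0.88), ([0.463, -0.044, -0.001], 0.75)]
scene cup_down [([0.441, -0.234, -0.003], 0.83)]
scene rest [([0.656, -0.02, -0.004], 0.84), ([0.339, 0.11, 0.002], 0.83)]
scene pocket [([0.656, -0.025, 0.006], 0.78), ([0.338, 0.109, 0.009], 0.64), ([0.622, -0.43, -0.002], 0.18)]
scene board [([0.485, 0.276, 0.002], 0.89)]
scene fork_seat [([0.486, 0.275, 0.159], 0.7), ([0.618, -0.425, -0.003], 0.54)]
scene strainer [([0.488, 0.274, 0.16], 0.69), ([0.715, -0.303, 0.001], 0.49)]
scene strainer_bowl [([0.464, 0.278, 0.055], 0.96)]
scene strainer_grip [([0.487, 0.273, 0.202], 0.55)]
scene jar [([0.717, -0.301, -0.0], 0.22)]
scene shaker [([0.592, -0.307, -0.002], 0.83)]
scene bowl [([0.802, 0.046, 0.001], 0.69)]
scene turner [([0.622, -0.428, -0.002], 0.83)]
scene timer [([0.717, -0.303, 0.001], 0.6)]
top cup [([0.464, -0.045, 0.002], 0.84), ([0.35, -0.063, 0.003], 0.64)]
top cup_down [([0.443, -0.236, -0.001], 0.6)]
top rest [([0.664, -0.021, -0.0], 0.92), ([0.346, 0.111, -0.005], 0.67)]
top pocket [([0.661, -0.024, 0.007], 0.89), ([0.34, 0.116, 0.005], 0.66)]
top board [([0.487, 0.275, -0.001], 0.57)]
top fork_seat [([0.483, 0.276, 0.159], 0.72)]
top strainer [([0.484, 0.275, 0.16], 0.92)]
top strainer_bowl [([0.463, 0.273, 0.058], 0.78)]
top strainer_grip [([0.488, 0.275, 0.204], 0.74), ([0.462, -0.043, 0.001], 0.54)]
top jar [([0.769, -0.182, -0.001], 0.75), ([0.487, 0.278, -0.001], 0.73)]
top shaker [([0.589, -0.311, 0.001], 0.58)]
top bowl [([0.811, 0.042, -0.002], 0.59)]
top turner [([0.62, -0.423, 0.002], 0.84), ([0.485, 0.281, 0.157], 0.57)]
top timer [([0.714, -0.301, 0.003], 0.78)]
```

```bash
python3 - <<'E'
import cv2,numpy as np
s=cv2.imread("pics/scene0.png");t=cv2.imread("pics/top0.png")
f=lambda a:cv2.resize(np.clip(a.astype(float)*1.8,0,255).astype('uint8'),(400,400),interpolation=cv2.INTER_CUBIC)
a=f(s[95:255,365:485]); b=f(t[150:300,100:220]); 
cv2.imwrite("pics/c1.png",np.hstack([a,b]))
a=f(s[130:290,200:360]); b=f(t[150:330,180:360])
cv2.imwrite("pics/c2.png",np.hstack([a,b]))
E
```

```text
(no output)
```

View pics/c1.png

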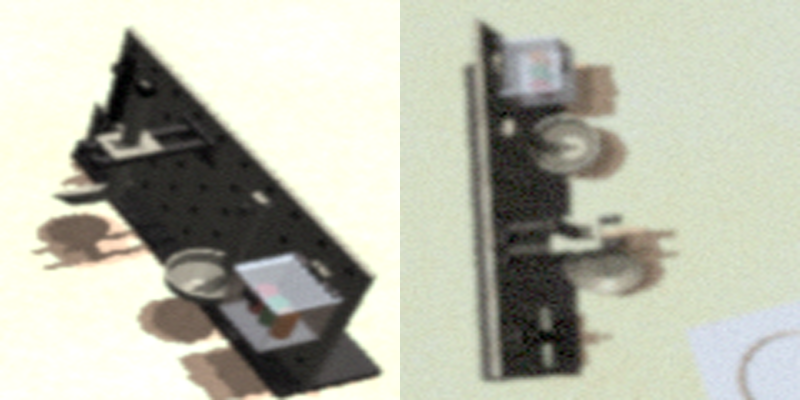

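View pics/c2.png

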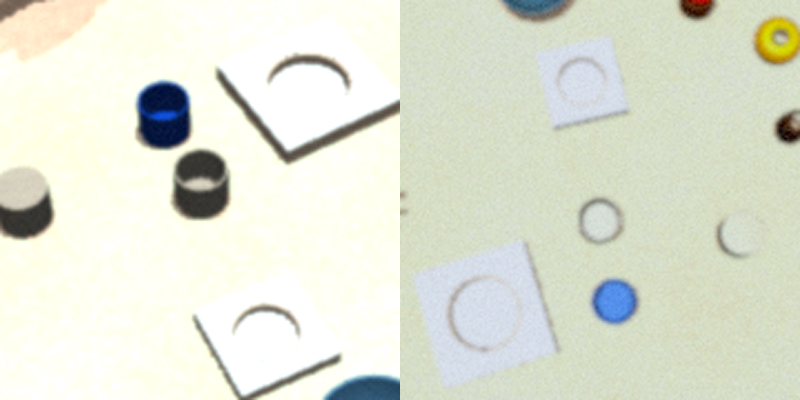

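```bash
cat > h.py <<'E'
import numpy as np,cv2
from station import *
def proj(c,X):
    X=np.atleast_2d(X); P=X@np.asarray(c["R"]).T+c["t"]
    return np.c_[c["fx"]*P[:,0]/P[:,2]+c["cx"],c["fy"]*P[:,1]/P[:,2]+c["cy"]]
def fish(c,X):
    X=np.atleast_2d(X); P=X@np.asarray(c["R"]).T+c["t"]
    r=np.hypot(P[:,0],P[:,1]); th=np.arctan2(r,P[:,2])
    return np.c_[c["fx"]*th*P[:,0]/r+c["cx"],c["fy"]*th*P[:,1]/r+c["cy"]]
def back(c,uv,z):
    uv=np.atleast_2d(uv); d=np.c_[(uv[:,0]-c["cx"])/c["fx"],(uv[:,1]-c["cy"])/c["fy"],np.ones(len(uv))]
    R=np.asarray(c["R"]);d=d@R; o=-R.T@np.asarray(c["t"])
    return o+d*((z-o[2])/d[:,2])[:,None]
def backf(c,uv,z):
    uv=np.atleast_2d(uv);a=np.c_[(uv[:,0]-c["cx"])/c["fx"],(uv[:,1]-c["cy"])/c["fy"]];r=np.hypot(*a.T)
    d=np.c_[a*(np.sin(r)/r)[:,None],np.cos(r)]
    R=np.asarray(c["R"]);d=d@R; o=-R.T@np.asarray(c["t"])
    return o+d*((z-o[2])/d[:,2])[:,None]
def Rz(a): return np.array([[np.cos(a),-np.sin(a),0],[np.sin(a),np.cos(a),0],[0,0,1]])
def q2R(q):
    from scipy.spatial.transform import Rotation as R
    return R.from_quat([q[1],q[2],q[3],q[0]]).as_matrix()
E
python3 - <<'E'
from h import *
bo=np.array([.486,.275,0])
ims=[]
for n in("scene","top"):
    c=read_camera(n);im=np.clip(c["pixels"][:,:,::-1].astype(float)*1.8,0,255).astype('uint8')
    K=4; 
    x0,y0=(370,95) if n=="scene" else (105,150)
    w,h=(100,150)
    im=cv2.resize(im[y0:y0+h,x0:x0+w],None,fx=K,fy=K,interpolation=cv2.INTER_CUBIC).copy()
    for yaw,col in((-90,(0,0,255)),(-87,(0,200,0))):
        B=Rz(np.radians(yaw))
        def dr(P,cl=True):
            p=(proj(c,np.array(P)@B.T+bo)-[x0,y0]+.5)*K
            cv2.polylines(im,[p.round().astype(np.int32)],cl,col,1)
        dr([[-.062,-.14,.19],[-.062,.23,.19],[-.062,.23,0],[-.062,-.14,0]])
        dr([[0.036,-.012,.16],[-.062,-.012,.16]],0);dr([[0.036,.012,.16],[-.062,.012,.16]],0)
        dr([[0,0,.245],[0,0,.095]],0)
        t=np.linspace(0,2*np.pi,30)
        cc=np.array([.0212,0,.0568]);zx=np.array([.7071,0,.7071]);xx=np.array([.7071,0,-.7071])
        dr(cc+.014*zx+.034*(np.cos(t)[:,None]*xx+np.sin(t)[:,None]*np.array([0,1,0])))
    ims.append(im)
cv2.imwrite("pics/ov.png",np.hstack(ims))
E
```

```text
(no output)
```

View pics/ov.png

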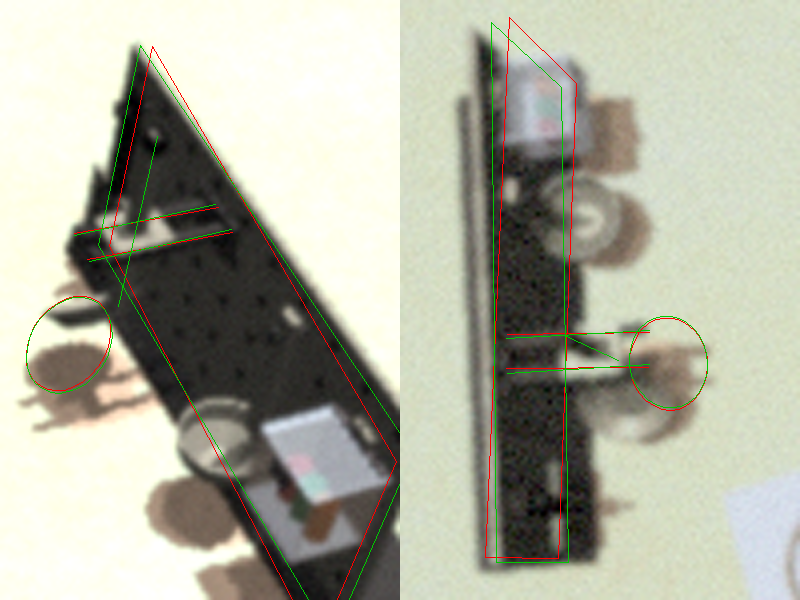

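View pics/wrist0.png

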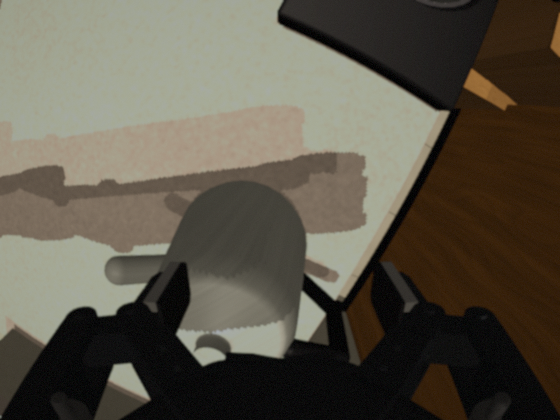

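```bash
python3 - <<'E'
from h import *
c=read_camera("top")
print(back(c,[[165,250],[155,241]],.07),proj(c,[[.292,-.608,.304],[.292,-.608,.23]]))
for n in("scene","top"):
    c=read_camera(n)
    for q,z in(("cup",.05),("cup_down",.05)):
        for d in cut_out(q,n)[:2]:
            m=d["pixels"]; ys,xs=np.nonzero(m); print(n,q,round(d["p"],2),xs.mean(),ys.mean(),len(xs))
    for z in (0,.1,.2,.3): print(z,back(c,[[70,155]] if n=="scene" else [[465,335]],z))
E
```

```text
[[0.4574778  0.26205585 0.07      ]
 [0.4841533  0.29223196 0.07      ]] [[504.19662623 308.00974582]
 [490.40887489 306.93822849]]
scene cup 0.69 279.90346083788705 203.12932604735883 549
scene cup 0.66 265.0438095238095 175.31238095238095 525
scene cup_down 0.77 208.66666666666666 210.48518518518517 540
scene cup_down 0.74 400.986328125 154.671875 512
0 [[ 0.10404896 -0.62354252  0.        ]]
0.1 [[ 0.21718082 -0.58431577  0.1       ]]
0.2 [[ 0.33031268 -0.54508902  0.2       ]]
0.3 [[ 0.44344454 -0.50586227  0.3       ]]
top cup 0.61 269.48148148148147 248.2716049382716 324
top cup 0.61 276.1162790697674 284.89700996677743 301
top cup_down 0.87 333.3735294117647 254.31176470588235 340
top cup_down 0.67 349.9009009009009 167.2972972972973 333
0 [[ 0.20184901 -0.62722595  0.        ]]
0.1 [[ 0.21110257 -0.5881726   0.1       ]]
0.2 [[ 0.22035612 -0.54911926  0.2       ]]
0.3 [[ 0.22960968 -0.51006591  0.3       ]]
```

{"fn": "move_arm", "kwargs": {"gripper": [1,1,1,1,1], "xyz": [[0,0,-4],[3.5,1.5,-5],[7,2,-5],[11,0,-5],[14,-3,-5]], "twist": [0,0,0,0,0]}}

```text
t: 2.42
eef_pos: [0.4072, -0.5237, 0.3534]
tool_rot: [0.0, 0.975, 0.222, 0.001]
contact_force: [-0.0, 0.7, 0.3]
gripper_width: 0.999
```

{"fn": "move_arm", "kwargs": {"gripper": [1,1,1,1,1], "xyz": [[2.5,-3,0],[5,-6,0],[8,-9,1],[11,-12,2],[14,-15,3]], "twist": [0,0,0,0,0]}}

```text
t: 2.83
eef_pos: [0.4639, -0.3319, 0.3254]
tool_rot: [0.0, 0.975, 0.222, 0.0]
contact_force: [0.8, 0.1, -0.3]
gripper_width: 1.003
```

{"fn": "move_arm", "kwargs": {"gripper": [1,1,1,1,1], "xyz": [[2,-4,1],[4,-8,2],[6,-12,3],[8,-16,4],[10,-20,4]], "twist": [0,0,0,0,0]}}

```text
t: 3.25
eef_pos: [0.4659, -0.1277, 0.2854]
tool_rot: [-0.0, 0.975, 0.222, -0.001]
contact_force: [1.0, -0.2, -1.1]
gripper_width: 0.996
```

```bash
python3 - <<'E'
from h import *
o=get_obs();print(o["eef_pos"],o["q"])
c=read_camera("wrist");cv2.imwrite("pics/w1.png",np.clip(c["pixels"][:,:,::-1]*1.6,0,255).astype('uint8'))
for q in("cup","pocket","strainer_bowl","strainer_grip","fork_seat"): print(q,[([round(float(a),4) for a in d["centre"]],round(d["p"],2)) for d in spot_point(q,"wrist")][:4])
np.save("cw1.npy",c,allow_pickle=True)
print(fish(c,[[.463,-.045,.05],[.66,-.022,.016]]))
E
```

```text
[ 0.46585106 -0.12773106  0.28538173] [ 0.33504092  0.19449713 -0.22181479  2.00935539  0.05267722  0.94432596
 -1.0371195 ]
cup [([0.3567, -0.0639, -0.0002], 0.83), ([0.4623, -0.0438, 0.0001], 0.75), ([0.6217, -0.4262, 0.0004], 0.41)]
pocket [([0.343, 0.1144, 0.0057], 0.72)]
strainer_bowl []
strainer_grip []
fork_seat []
[[201.53344702 155.22603536]
 [269.57603126 -21.32333982]]
```

View pics/w1.png

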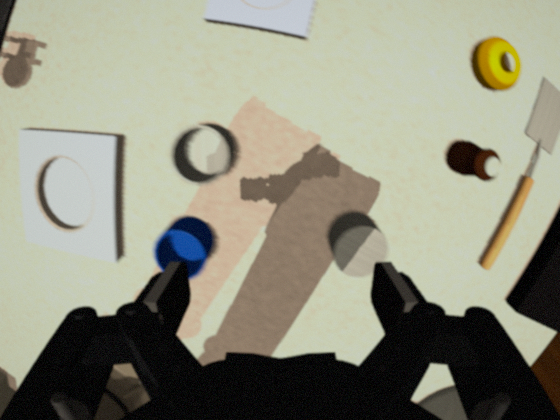

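```bash
python3 - <<'E'
from h import *
c=np.load("cw1.npy",allow_pickle=True).item()
ims=[]
def ov(c,P,x0,y0,w,h,K,pf):
    im=np.clip(c["pixels"][:,:,::-1]*1.6,0,255).astype('uint8')
    im=cv2.resize(im[y0:y0+h,x0:x0+w],None,fx=K,fy=K,interpolation=cv2.INTER_CUBIC).copy()
    for ctr,r,col in P:
        t=np.linspace(0,2*np.pi,60);X=np.array(ctr)+r*np.c_[np.cos(t),np.sin(t),0*t]
        cv2.polylines(im,[((pf(c,X)-[x0,y0]+.5)*K).round().astype(np.int32)],True,col,1)
    return im
C=(.463,-.045)
P=[((*C,.05),.03,(0,0,255)),((*C,.05),.027,(0,160,255)),((*C,0),.03,(0,255,0))]
a=ov(c,P,150,110,100,100,4,fish)
t=read_camera("top")
b=ov(t,P+[((.66,-.022,.016),.035,(0,0,255)),((.66,-.022,.016),.033,(0,255,0))],220,160,75,100,4,proj)
cv2.imwrite("pics/ov2.png",np.hstack([a,b]))
E
```

```text
(no output)
```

View pics/ov2.png

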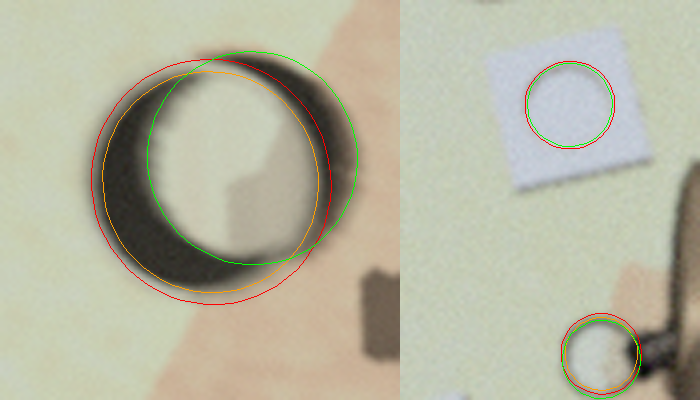

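{"fn": "move_arm", "kwargs": {"gripper": [1,1,1,1,1], "xyz": [[1.2,-2.6,1],[2.4,-5.2,4],[3.3,-7.6,7],[3.3,-7.6,10],[3.3,-7.6,10]], "twist": [0,0,0,0,0]}}

```text
t: 4.02
eef_pos: [0.4609, -0.0467, 0.1821]
tool_rot: [-0.001, 0.975, 0.222, -0.004]
contact_force: [0.1, -2.0, -0.1]
gripper_width: 1.003
```

```bash
python3 - <<'E'
from h import *
o=get_obs();print(o["eef_pos"],o["q"])
c=read_camera("wrist");cv2.imwrite("pics/w2.png",np.clip(c["pixels"][:,:,::-1]*1.6,0,255).astype('uint8'))
E
```

```text
[ 0.46087543 -0.0467031   0.18214901] [ 0.19352709  0.32004808 -0.26472769  2.13873016  0.125817    0.70545341
 -1.27737982]
```

View pics/w2.png

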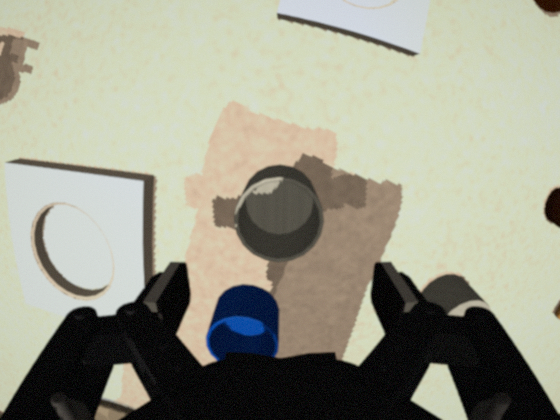

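{"fn": "move_arm", "kwargs": {"gripper": [1,1,1,1,1], "xyz": [[0.2,0,3],[0.2,0,6],[0.2,0,8.5],[0.2,0,9.2],[0.2,0,9.2]], "twist": [0,0,0,0,0]}}

```text
t: 4.48
eef_pos: [0.4656, -0.0474, 0.0943]
tool_rot: [0.0, 0.975, 0.221, -0.001]
contact_force: [0.1, -0.3, 0.3]
gripper_width: 0.999
```

{"fn": "move_arm", "kwargs": {"gripper": [0.5,0.5,0.5,0.5,0.5], "xyz": [[0,0,0],[0,0,0],[0,0,0],[0,0,0],[0,0,0]], "twist": [0,0,0,0,0], "squeeze": 40}}

```text
t: 4.9
eef_pos: [0.4668, -0.0461, 0.0964]
tool_rot: [0.001, 0.975, 0.222, 0.002]
contact_force: [-1.0, 0.0, 6.7]
gripper_width: 0.675
```

```bash
python3 - <<'E'
from h import *
o=get_obs();print(o["eef_pos"],o["q"],o["contact_force"],o["gripper_width"])
c=read_camera("wrist");cv2.imwrite("pics/w3.png",np.clip(c["pixels"][:,:,::-1]*1.6,0,255).astype('uint8'))
o=get_obs();print(o["eef_pos"],o["gripper_width"],o["contact_force"])
E
```

```text
[ 0.46676317 -0.04614815  0.09641837] [ 0.14529765  0.47876436 -0.21671427  2.17857076  0.20966791  0.49966924
 -1.3555984 ] [-1.03709995  0.02388595  6.65388711] 0.674841639403696
[ 0.46675164 -0.04612617  0.096412  ] 0.6776552525385425 [-0.92608571  0.00833591  6.92380292]
```

View pics/w3.png

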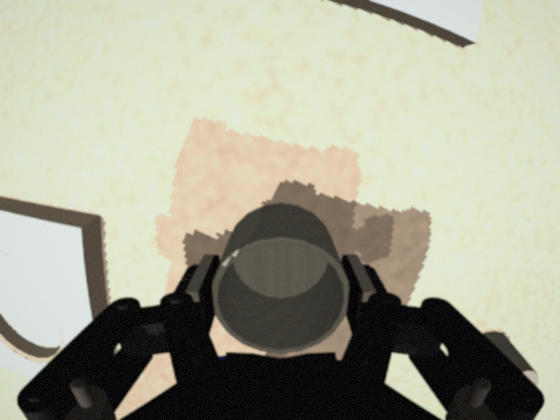

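{"fn": "move_arm", "kwargs": {"gripper": [0.5,0.5,0.5,0.5,0.5], "xyz": [[0,0,-2],[0,0,-5],[2,0.7,-7],[5,1.8,-7],[8,2.8,-7]], "twist": [0,0,0,0,0], "squeeze": 40}}

```text
t: 5.37
eef_pos: [0.5517, -0.0371, 0.168]
tool_rot: [0.001, 0.975, 0.221, 0.002]
contact_force: [1.0, -0.2, -0.7]
gripper_width: 0.672
```

{"fn": "move_arm", "kwargs": {"gripper": [0.5,0.5,0.5,0.5,0.5], "xyz": [[3,1,0],[6,2,0],[8.5,2.8,0],[10.5,3.4,0],[10.5,3.4,0]], "twist": [0,0,0,0,0], "squeeze": 40}}

```text
t: 5.78
eef_pos: [0.6632, -0.0205, 0.1663]
tool_rot: [-0.0, 0.975, 0.222, 0.003]
contact_force: [1.1, 0.3, -0.3]
gripper_width: 0.676
```

```bash
python3 - <<'E'
from h import *
o=get_obs();print(o["eef_pos"],o["q"],o["contact_force"],o["gripper_width"])
c=read_camera("wrist");np.save("cw4.npy",c,allow_pickle=True);cv2.imwrite("pics/w4.png",np.clip(c["pixels"][:,:,::-1]*1.6,0,255).astype('uint8'))
for q in("pocket","rest"): print(q,[([round(float(a),4) for a in d["centre"]],round(d["p"],2)) for d in spot_point(q,"wrist")][:4])
E
```

```text
[ 0.6632204  -0.02051628  0.16629202] [ 0.0998097   0.61088829 -0.22903832  1.68429057  0.17155139  0.8601775
 -1.32297476] [ 1.14436319  0.26202121 -0.2956433 ] 0.6759141677335256
pocket []
rest []
```

View pics/w4.png

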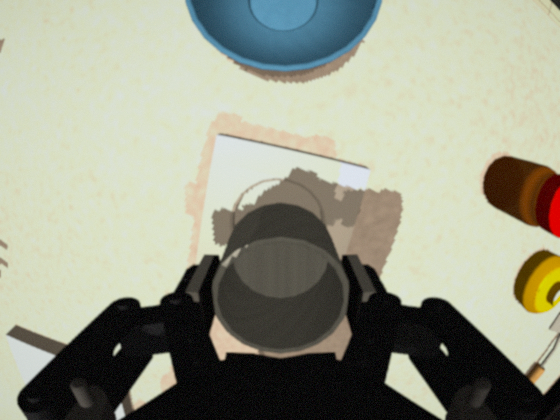

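```bash
cat >> h.py <<'E'
def ovl(c,P,x0,y0,w,h,K,pf,g=1.6):
    im=np.clip(c["pixels"][:,:,::-1]*g,0,255).astype('uint8')
    im=cv2.resize(im[y0:y0+h,x0:x0+w],None,fx=K,fy=K,interpolation=cv2.INTER_CUBIC).copy()
    for ctr,r,col in P:
        t=np.linspace(0,2*np.pi,60)
        X=np.array(ctr)+r*np.c_[np.cos(t),np.sin(t),0*t] if r is not None else np.array(ctr)
        cv2.polylines(im,[((pf(c,X)-[x0,y0]+.5)*K).round().astype(np.int32)],True,col,1)
    return im
E
python3 - <<'E'
from h import *
c=np.load("cw4.npy",allow_pickle=True).item()
C=(.660,-.022)
def sq(C,yaw):return (np.array([[1,1,0],[-1,1,0],[-1,-1,0],[1,-1,0]])*.055)@Rz(yaw).T+[*C,.016]
T=(.6632,-.0205)
P=[((*C,.016),.035,(0,0,255)),((*C,.016),.033,(0,160,255)),(sq(C,np.radians(14)),None,(255,0,0)),((*T,.07),.03,(0,255,0)),((*T,.12),.03,(0,255,0))]
a=ovl(c,P,170,110,220,250,2.4,fish)
t=read_camera("top");b=ovl(t,P[:3],220,150,80,80,3.4,proj)
b=cv2.copyMakeBorder(b,0,a.shape[0]-b.shape[0],0,0,cv2.BORDER_CONSTANT)
cv2.imwrite("pics/ov3.png",np.hstack([a,b])[:600,:800])
E
```

```text
(no output)
```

View pics/ov3.png

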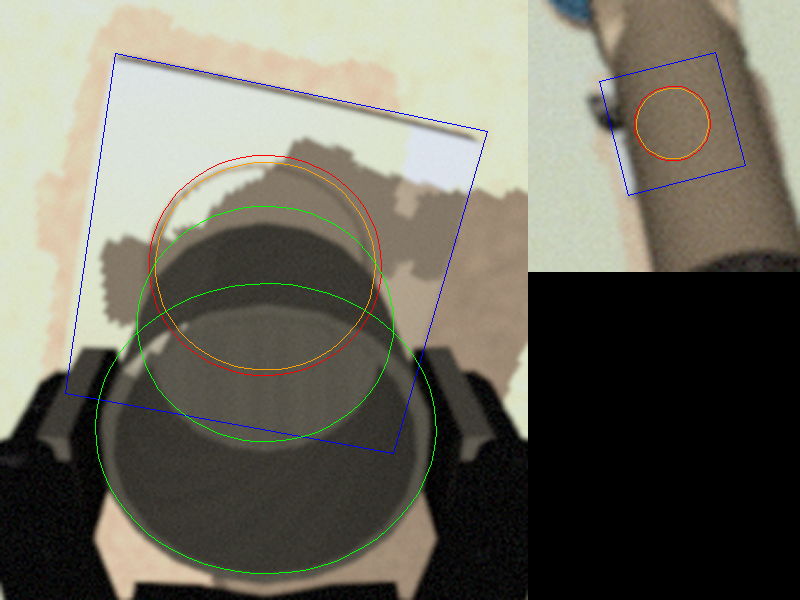

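{"fn": "move_arm", "kwargs": {"gripper": [0.5,0.5,0.5,0.5,0.5], "xyz": [[-0.15,0,1.5],[-0.15,0,3.5],[-0.15,0,4.6],[-0.15,0,4.9],[-0.15,0,5]], "twist": [0,0,0,0,0], "squeeze": 40}}

```text
t: 6.4
eef_pos: [0.6567, -0.0225, 0.1138]
tool_rot: [-0.0, 0.975, 0.222, -0.001]
contact_force: [1.2, 0.1, -1.4]
gripper_width: 0.676
```

```bash
python3 - <<'E'
from h import *
o=get_obs();print(o["eef_pos"],o["contact_force"],o["gripper_width"])
c=read_camera("wrist");cv2.imwrite("pics/w5.png",ovl(c,[],130,100,300,250,2.6,fish))
E
```

```text
[ 0.65674484 -0.02253192  0.11379997] [ 1.16411523  0.09535352 -1.37804814] 0.6762897048246448
```

View pics/w5.png

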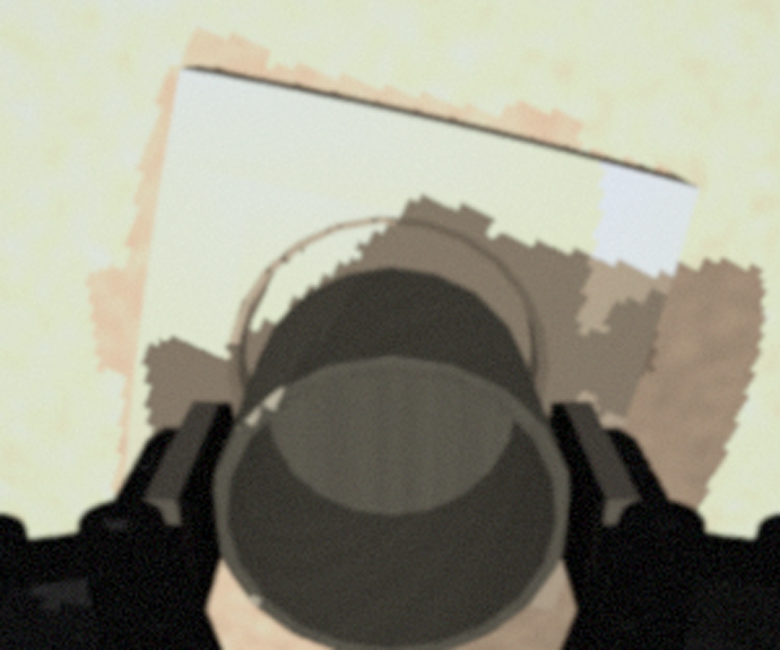

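```bash
python3 - <<'E'
from h import *
for i in range(3):
    c=read_camera("wrist");o=get_obs();print(o["eef_pos"],o["joint_vel"].__abs__().max() if hasattr(o["joint_vel"],'max') else o["joint_vel"])
T=np.array(o["eef_pos"]);X=q2R(o["tool_rot"])[:,0]
C=T-.0029*X; b=T[2]-.0964; print(C,b,X)
P=[((C[0],C[1],b),.03,(0,255,0)),((C[0],C[1],b+.05),.03,(0,255,0)),((.6592,-.0224,.016),.035,(0,0,255)),((.6592,-.0224,.016),.033,(0,160,255))]
cv2.imwrite("pics/w6.png",ovl(c,P,130,100,300,250,2.6,fish))
E
```

```text
[ 0.65787348 -0.02230394  0.11504381] 0.01202048114994885
[ 0.65818562 -0.02226812  0.11534731] 0.004816696013419895
[ 0.65831162 -0.02226902  0.11547145] 0.0022369962376325423
[ 0.65569739 -0.02352432  0.11546706] 0.019071454163207865 [0.90145912 0.43286159 0.00151413]
```

View pics/w6.png

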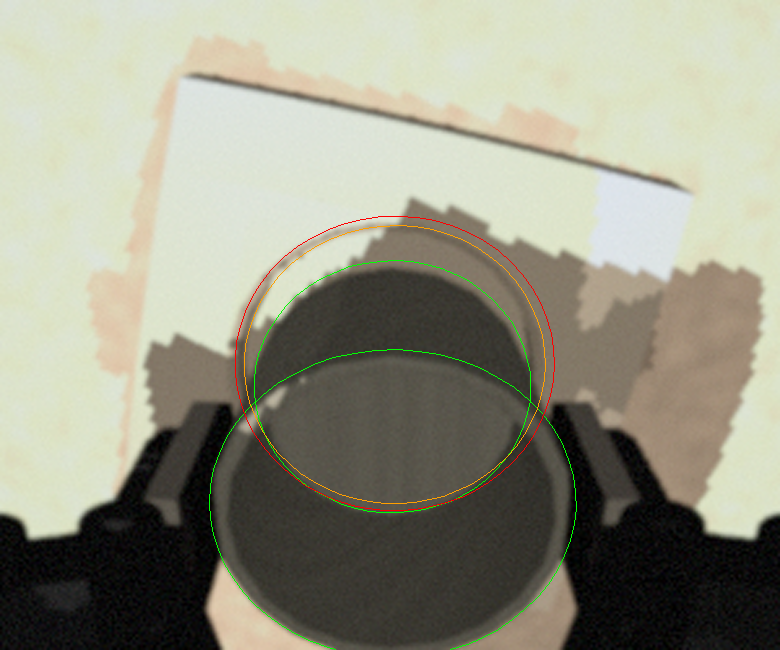

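{"fn": "move_arm", "kwargs": {"gripper": [0.5,0.5,0.5,0.5,0.5], "xyz": [[0.15,0,0],[0.3,0,0.2],[0.3,0,0.5],[0.3,0,0.7],[0.3,0,0.9]], "twist": [0,0,0,0,0], "squeeze": 40}}

```text
t: 7.02
eef_pos: [0.6603, -0.021, 0.105]
tool_rot: [-0.0, 0.975, 0.222, -0.0]
contact_force: [-0.4, -0.7, -0.9]
gripper_width: 0.676
```

```bash
python3 - <<'E'
from h import *
for i in range(2):
    c=read_camera("wrist");o=get_obs();print(o["eef_pos"],o["contact_force"])
T=np.array(o["eef_pos"]);X=q2R(o["tool_rot"])[:,0]
C=T-.0029*X; b=T[2]-.0964; print(C,b,X)
P=[((C[0],C[1],b),.03,(0,255,0)),((C[0],C[1],b+.05),.03,(0,255,0)),((.6582,-.0229,.016),.035,(0,0,255)),((.6582,-.0229,.016),.033,(0,160,255))]
cv2.imwrite("pics/w7.png",ovl(c,P,130,100,300,250,2.6,fish))
E
```

```text
[ 0.66005318 -0.02099892  0.10456655] [ 0.02178578  0.62741663 -0.85814195]
[ 0.66006591 -0.02100362  0.10475631] [-0.34342644  0.17017233 -0.90224589]
[ 0.65745183 -0.02225922  0.10475908] 0.008356313332273976 [ 0.90140958  0.43296634 -0.00095464]
```

View pics/w7.png

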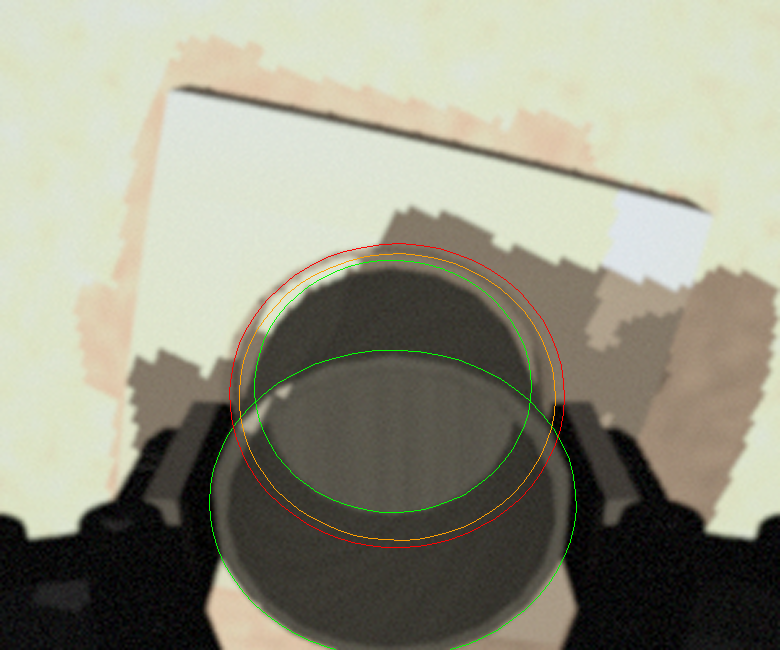

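{"fn": "move_arm", "kwargs": {"gripper": [0.5,0.5,0.5,0.5], "xyz": [[0,0,0.2],[0,0,0.4],[0,0,0.5],[0,0,0.5]], "twist": [0,0,0,0], "squeeze": 40}}

```text
t: 7.45
eef_pos: [0.6604, -0.021, 0.1006]
tool_rot: [0.0, 0.975, 0.222, -0.0]
contact_force: [-1.4, -0.4, 1.8]
gripper_width: 0.674
```

```bash
python3 - <<'E'
from h import *
for i in range(2):
    c=read_camera("wrist");o=get_obs();print(o["eef_pos"],o["contact_force"])
E
```

```text
[ 0.66041582 -0.02099758  0.10061046] [-2.78515066 -0.1882058   1.05940156]
[ 0.66038428 -0.02100085  0.10060317] [-2.17927615 -0.76015651  2.80367008]
```

{"fn": "move_arm", "kwargs": {"gripper": [0.8,1,1,1,1], "xyz": [[0,0,0],[0,0,0],[0,0,0],[0,0,-1.5],[0,0,-4]], "twist": [0,0,0,0,0]}}

```text
t: 7.97
eef_pos: [0.6587, -0.021, 0.1387]
tool_rot: [-0.001, 0.975, 0.222, -0.003]
contact_force: [0.1, -0.0, 0.2]
gripper_width: 0.999
```

{"fn": "move_arm", "kwargs": {"gripper": [1,1,1,1,1], "xyz": [[0,0,-4],[0,0,-8],[0,0,-12],[0,0,-16],[0,0,-19]], "twist": [0,0,0,0,0]}}

```text
t: 8.38
eef_pos: [0.6609, -0.0208, 0.3359]
tool_rot: [0.0, 0.975, 0.222, 0.002]
contact_force: [0.2, 0.2, 0.8]
gripper_width: 1.003
```

```bash
python3 - <<'E'
from h import *
c=read_camera("wrist");o=get_obs();print(o["eef_pos"],o["contact_force"])
C=(.6582,-.0229)
P=[((*C,.016),.035,(0,0,255)),((*C,.054),.03,(0,255,0))]
cv2.imwrite("pics/w8.png",np.hstack([ovl(c,P,0,0,560,420,1,fish),ovl(c,P,220,100,120,210,2,fish)]))
s=read_camera("scene");cv2.imwrite("pics/s8.png",ovl(s,P[:0],250,220,120,90,6,proj))
E
```

```text
[ 0.6630175  -0.02058681  0.3420355 ] [ 3.0601224  -0.12976489  5.19707753]
```

View pics/w8.png

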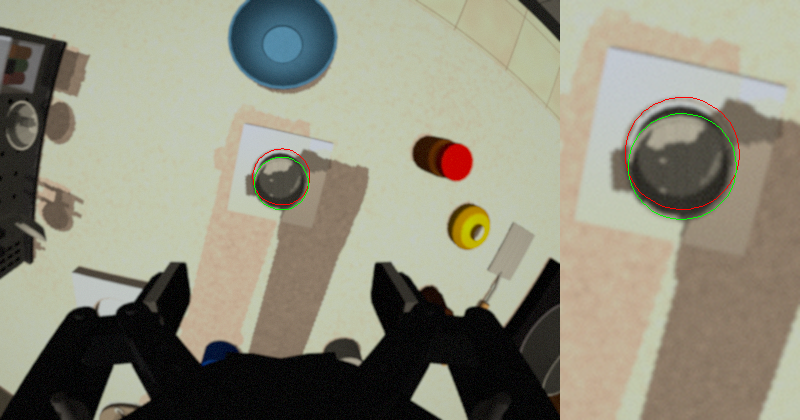

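View pics/s8.png

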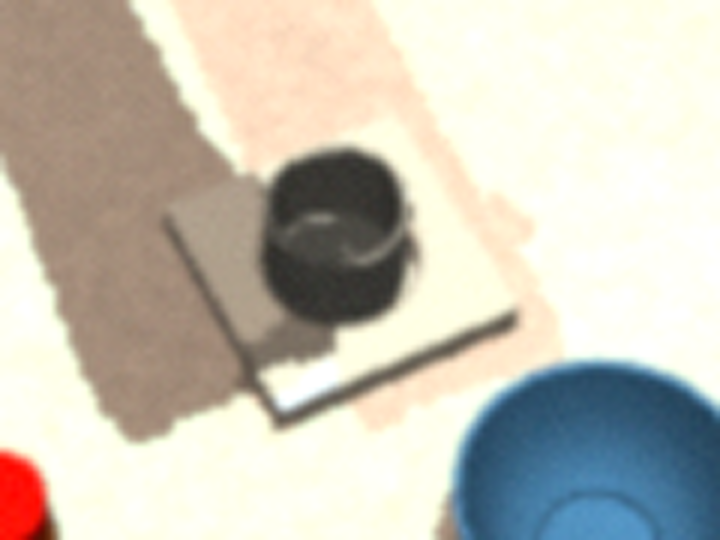

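{"fn": "move_arm", "kwargs": {"gripper": [1,1,1,1,1], "xyz": [[-1.3,-2,-1],[-2.6,-4,-2],[-3.9,-6,-2],[-5.2,-8,-2],[-6.5,-10,-2]], "twist": [-0.12,-0.24,-0.36,-0.48,-0.6]}}

```text
t: 8.9
eef_pos: [0.5572, 0.0416, 0.3508]
tool_rot: [0.0, 0.864, 0.503, 0.0]
contact_force: [0.1, 0.6, 0.6]
gripper_width: 0.998
```

```bash
python3 - <<'E'
from h import *
o=get_obs();print(o["eef_pos"],o["q"]);R=q2R(o["tool_rot"]);print(R)
print(R.T@(np.array([.47,.10,.36])-o["eef_pos"]))
E
```

```text
[0.55723732 0.04155901 0.35083752] [ 0.15290917  0.2734495  -0.41135982  1.75919525  0.11992862  1.13320777
 -0.81277468]
[[ 4.94306353e-01  8.69287671e-01  4.16274494e-04]
 [ 8.69287770e-01 -4.94306268e-01 -2.95615965e-04]
 [-5.12082219e-05  5.07987176e-04 -9.99999870e-01]]
[ 0.00767961 -0.10471742 -0.00921607]
```

{"fn": "move_arm", "kwargs": {"gripper": [1,1,1,1,1], "xyz": [[0,-2.5,0],[0,-5,0],[0,-7.5,0],[0,-9,0],[0,-9,0]], "twist": [-0.12,-0.24,-0.36,-0.48,-0.5]}}

```text
t: 9.32
eef_pos: [0.4777, 0.088, 0.3508]
tool_rot: [0.0, 0.712, 0.702, -0.0]
contact_force: [0.6, -1.2, 0.3]
gripper_width: 1.0
```

```bash
python3 - <<'E'
from h import *
o=get_obs();print(o["eef_pos"],o["q"])
c=read_camera("wrist");np.save("cw9.npy",c,allow_pickle=True);print(-np.array(c["R"]).T@c["t"],c["R"][2])
cv2.imwrite("pics/w9.png",ovl(c,[],0,0,560,420,1.4,fish))
for q in("strainer","strainer_bowl","strainer_grip","fork_seat","board"):
  for n in("wrist","top","scene"): print(q,n,[([round(float(a),4) for a in d["centre"]],round(d["p"],2)) for d in spot_point(q,n)][:2])
E
```

```text
[0.47771372 0.08800396 0.35082503] [ 0.16994482  0.15690145 -0.53040527  1.90794786  0.08926936  1.10030817
 -0.40927851]
[0.47772516 0.16132695 0.42087032] [-0.00377618 -0.28949317 -0.95717263]
strainer wrist []
strainer top [([0.4824, 0.277, 0.1569], 0.67)]
strainer scene [([0.4832, 0.2726, 0.1593], 0.94)]
strainer_bowl wrist [([0.4621, 0.2797, 0.059], 0.88), ([0.6565, -0.0216, -0.0015], 0.17)]
strainer_bowl top []
strainer_bowl scene [([0.464, 0.2753, 0.0536], 0.57)]
strainer_grip wrist []
strainer_grip top [([0.4851, 0.2716, 0.2058], 0.86)]
strainer_grip scene [([0.4848, 0.2735, 0.2041], 0.67), ([0.6559, -0.0242, 0.0043], 0.57)]
fork_seat wrist [([0.4439, -0.2315, -0.0036], 0.48)]
fork_seat top []
fork_seat scene [([0.4898, 0.2759, 0.155], 0.65)]
board wrist [([0.4817, 0.2728, 0.0022], 0.74)]
board top [([0.4857, 0.2767, -0.0019], 0.97), ([0.7154, -0.2989, -0.0013], 0.66)]
board scene [([0.4846, 0.2785, -0.0024], 0.83), ([0.7149, -0.3023, 0.001], 0.67)]
```

View pics/w9.png

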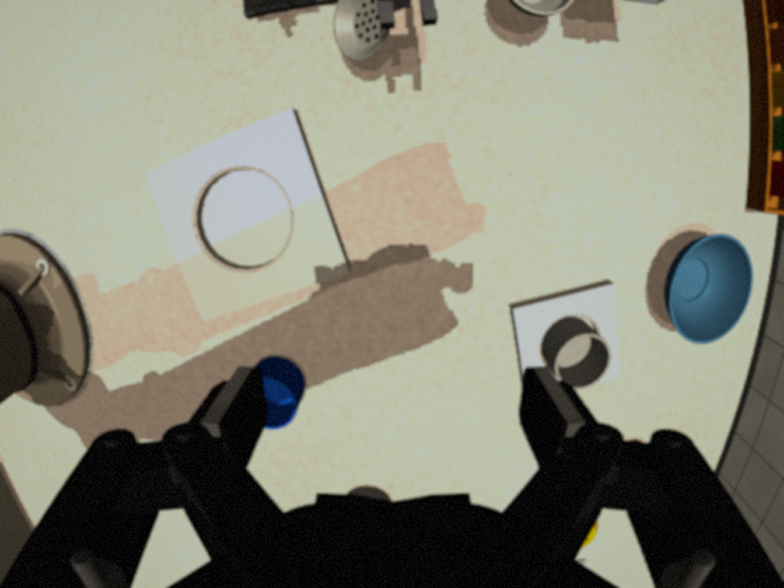

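{"fn": "move_arm", "kwargs": {"gripper": [1,1,1,1], "xyz": [[3,0,-1],[6,0,-2],[9,0,-2],[9,0,-2]], "twist": [0,0,0,0]}}

```text
t: 10.45
eef_pos: [0.4819, 0.1825, 0.3715]
tool_rot: [-0.001, 0.713, 0.702, 0.002]
contact_force: [0.2, 0.3, 0.1]
gripper_width: 0.999
```

```bash
python3 - <<'E'
from h import *
o=get_obs();print(o["eef_pos"],o["q"])
c=read_camera("wrist");np.save("cw10.npy",c,allow_pickle=True)
cv2.imwrite("pics/w10.png",ovl(c,[],130,0,260,200,3,fish))
for q in("strainer","strainer_bowl","strainer_grip","fork_seat","board"):
  for n in("wrist",): print(q,n,[([round(float(a),4) for a in d["centre"]],round(d["p"],2)) for d in spot_point(q,n)][:2])
E
```

```text
[0.48185396 0.18248268 0.37154775] [ 0.03505684  0.19921599 -0.59025168  1.8181717   0.11751703  1.15598805
 -0.60852935]
strainer wrist [([0.4843, 0.2765, 0.1606], 0.76)]
strainer_bowl wrist [([0.4655, 0.2756, 0.0525], 0.56)]
strainer_grip wrist [([0.4839, 0.273, 0.2037], 0.88), ([0.486, 0.2756, 0.1589], 0.54)]
fork_seat wrist []
board wrist []
```

View pics/w10.png

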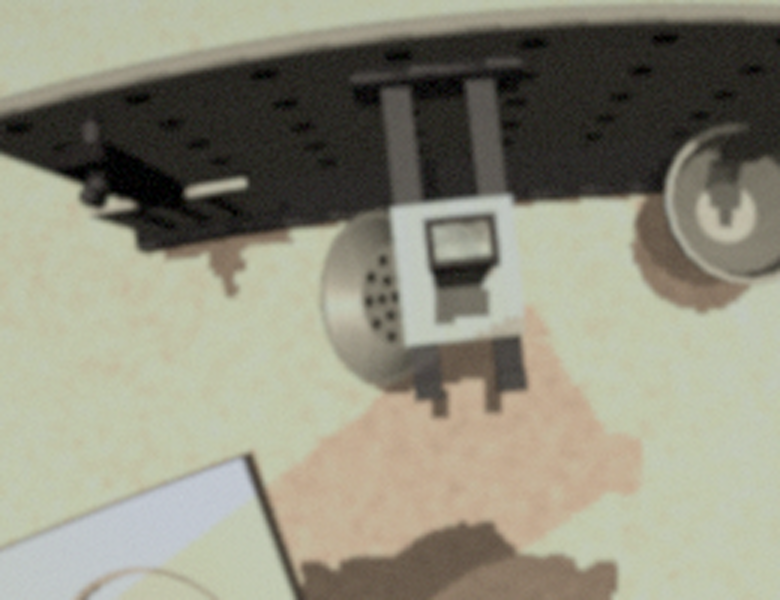

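```bash
python3 - <<'E'
from h import *
c=np.load("cw10.npy",allow_pickle=True).item()
f=lambda L,z:backf(c,np.array(L)/3-.5/3+[130,0],z).round(4)
p=f([(390,205),(512,196),(523,334),(405,347)],.165);print(p,p.mean(0))
h=f([(427,218),(494,213),(497,262),(431,267)],.245);print(h,h.mean(0))
for a,b in((0,1),(3,2),(0,3),(1,2)): print(np.degrees(np.arctan2(*(p[b]-p[a])[[1,0]])),np.linalg.norm(p[b]-p[a]),np.degrees(np.arctan2(*(h[b]-h[a])[[1,0]])),np.linalg.norm(h[b]-h[a]))
pr=f([(398,95),(405,195),(482,85),(490,190)],.16);print(pr)
E
```

```text
[[0.4661 0.2952 0.165 ]
 [0.5001 0.2973 0.165 ]
 [0.5027 0.2578 0.165 ]
 [0.4695 0.2545 0.165 ]] [0.4846 0.2762 0.165 ]
[[0.4779 0.2809 0.245 ]
 [0.4912 0.2817 0.245 ]
 [0.4916 0.2717 0.245 ]
 [0.4785 0.2709 0.245 ]] [0.4848 0.2763 0.245 ]
3.534367138764743 0.03406479120734484 3.4422152858974666 0.013324038426843453
5.676417311243685 0.03336360292294589 3.494638927253437 0.01312440474840669
-85.22470808993198 0.04084176783637066 -86.56636963754954 0.010017983829094563
-86.23406477756546 0.03958547713492921 -87.70938995736174 0.01000799680255745
[[0.4685 0.329  0.16  ]
 [0.4701 0.2988 0.16  ]
 [0.4924 0.3317 0.16  ]
 [0.4942 0.2999 0.16  ]]
```

{"fn": "move_arm", "kwargs": {"gripper": [0.6,0.6,0.5,0.5,0.5], "xyz": [[0,0,0],[1,0,0],[2,0,0],[3,0,0],[4,0,0]], "twist": [-0.12,-0.24,-0.36,-0.48,-0.6]}}

```text
t: 11.17
eef_pos: [0.4838, 0.2151, 0.3703]
tool_rot: [0.0, 0.475, 0.88, -0.0]
contact_force: [-0.5, 0.6, -0.3]
gripper_width: 0.503
```

{"fn": "move_arm", "kwargs": {"gripper": [0.5,0.5,0.5,0.5,0.5], "xyz": [[0,0,0],[0,0,0],[0,0,0],[0,0,0],[0,0,0]], "twist": [-0.12,-0.24,-0.36,-0.48,-0.6]}}

```text
t: 11.58
eef_pos: [0.4838, 0.2148, 0.3702]
tool_rot: [0.0, 0.194, 0.981, -0.0]
contact_force: [-0.6, 0.6, -0.0]
gripper_width: 0.498
```

{"fn": "move_arm", "kwargs": {"gripper": [0.5,0.5,0.5,0.5,0.5], "xyz": [[0,0,0],[0,0,0],[0,0,0],[0,0,0],[0,0,0]], "twist": [-0.12,-0.24,-0.36,-0.45,-0.45]}}

```text
t: 12.0
eef_pos: [0.4839, 0.2147, 0.3702]
tool_rot: [-0.0, -0.029, 1.0, -0.0]
contact_force: [0.3, -0.6, 0.1]
gripper_width: 0.503
```

```bash
python3 - <<'E'
from h import *
c=read_camera("wrist")
o=get_obs();print(o["eef_pos"],o["q"],o["gripper_width"])
R=q2R(o["tool_rot"]);print(np.degrees(np.arctan2(R[1,0],R[0,0])))
print(R.T@(np.array([.4848,.2763,.259])-o["eef_pos"])*100)
cv2.imwrite("pics/w11.png",ovl(c,[],0,0,560,420,1.4,fish))
E
```

```text
[0.48385129 0.21484444 0.37015871] [ 0.17626358  0.27918999 -0.85119892  1.77655259  0.22551367  1.1877638
  0.88241718] 0.5013681185516445
-176.98797727737272
[-0.42111676  6.13652677 11.11328706]
```

View pics/w11.png

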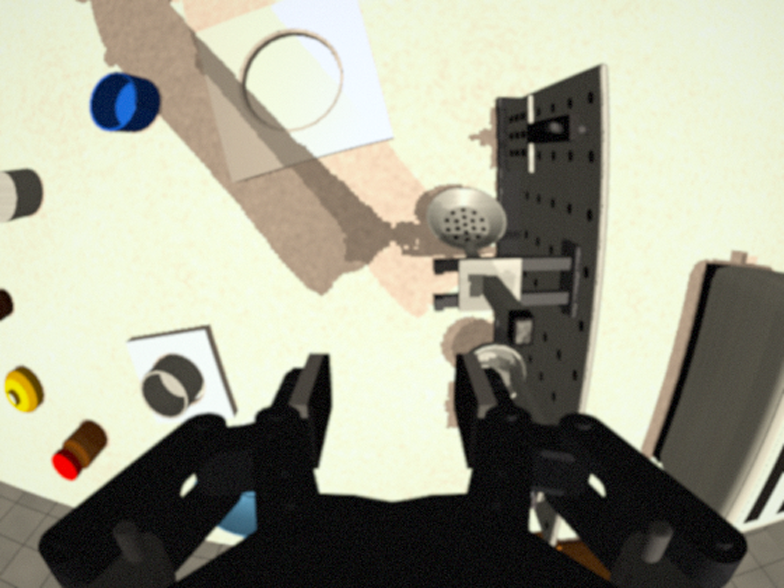

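{"fn": "move_arm", "kwargs": {"gripper": [0.5,0.5,0.5,0.5], "xyz": [[-0.2,2.5,0],[-0.4,5,0],[-0.4,6.1,0],[-0.4,6.1,0]], "twist": [0,0,0,0]}}

```text
t: 12.38
eef_pos: [0.4832, 0.2796, 0.3705]
tool_rot: [-0.0, -0.029, 1.0, 0.001]
contact_force: [-0.1, -0.3, 0.2]
gripper_width: 0.499
```

```bash
python3 - <<'E'
from h import *
c=read_camera("wrist");c=read_camera("wrist")
o=get_obs();print(o["eef_pos"],o["q"],o["gripper_width"])
R=q2R(o["tool_rot"]);print(np.degrees(np.arctan2(R[1,0],R[0,0])))
print(R.T@(np.array([.4848,.2763,.259])-o["eef_pos"])*100)
P=[((.4848,.2763,.245),.005,(0,255,0)),((.4848,.2763,.205),.005,(0,0,255))]
cv2.imwrite("pics/w12.png",ovl(c,P,130,80,280,240,2.5,fish))
E
```

```text
[0.48409549 0.27663787 0.37012509] [ 0.05262658  0.33824029 -0.85619477  1.71506356  0.2712187   1.21324531
  0.75422776] 0.4973282836536284
-176.8337486427894
[-0.07330086 -0.02859173 11.11250503]
```

View pics/w12.png

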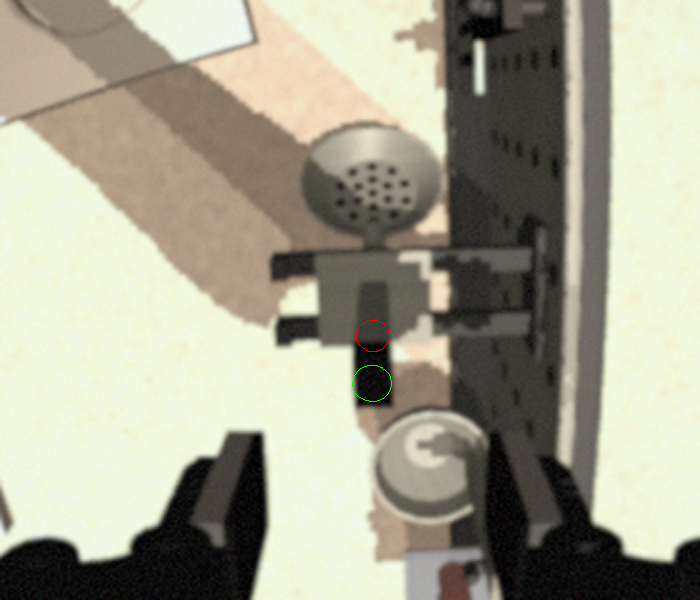

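{"fn": "move_arm", "kwargs": {"gripper": [0.5,0.5,0.5,0.5,0.5], "xyz": [[0,0,3],[0,0,6],[0,0,9],[0,0,11],[0,0,11.1]], "twist": [0,0,0,0,0]}}

```text
t: 12.9
eef_pos: [0.4831, 0.2735, 0.2552]
tool_rot: [-0.003, -0.027, 1.0, -0.002]
contact_force: [0.1, -0.7, 0.0]
gripper_width: 0.495
```

```bash
python3 - <<'E'
from h import *
c=read_camera("wrist");c=read_camera("wrist")
o=get_obs();print(o["eef_pos"],o["q"],o["gripper_width"],o["contact_force"])
R=q2R(o["tool_rot"]);print(np.degrees(np.arctan2(R[1,0],R[0,0])))
print(R.T@(np.array([.4848,.2763,.259])-o["eef_pos"])*100)
P=[((.4848,.2763,.245),.005,(0,255,0)),((.4848,.2763,.205),.005,(0,0,255))]
cv2.imwrite("pics/w13.png",ovl(c,P,130,80,280,240,2.5,fish))
E
```

```text
[0.48441101 0.27583234 0.25932198] [ 3.52569696e-04  4.50029257e-01 -8.07015390e-01  1.84302001e+00
  3.79930166e-01  1.01144189e+00  6.61480016e-01] 0.5007906488977186 [-0.10820923  0.05339534  1.3844634 ]
-176.89274091348892
[-0.04140943  0.04462336  0.03210824]
```

View pics/w13.png

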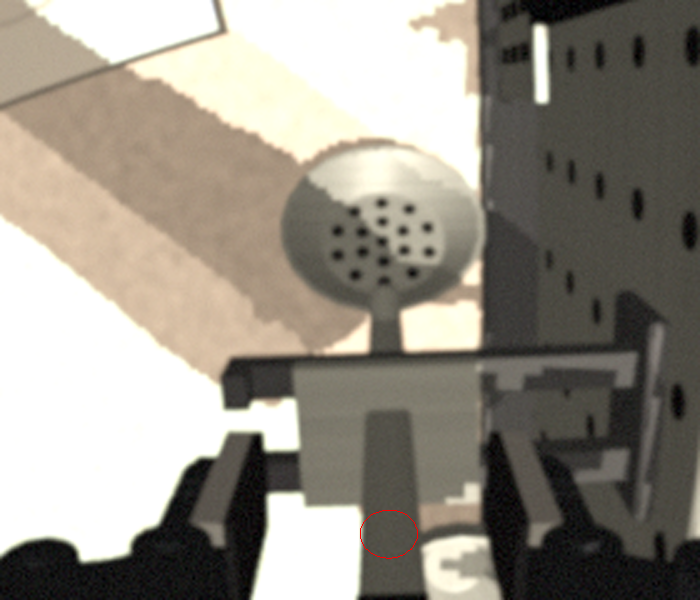

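{"fn": "move_arm", "kwargs": {"gripper": [0.3,0.15,0,0,0], "xyz": [[0,0,0],[0,0.05,0],[0,0.05,0],[0,0.05,0],[0,0.05,0]], "twist": [0,0,0,0,0], "squeeze": 60}}

```text
t: 13.42
eef_pos: [0.4848, 0.278, 0.261]
tool_rot: [0.001, -0.028, 1.0, 0.0]
contact_force: [0.2, -1.6, 6.8]
gripper_width: 0.11
```

{"fn": "move_arm", "kwargs": {"gripper": [0,0,0,0,0], "xyz": [[0,0,0],[0,0,0],[0,0,-0.6],[0,0,-1.2],[0,0,-1.6]], "twist": [0,0,0,0,0], "squeeze": 60}}

```text
t: 13.83
eef_pos: [0.4842, 0.2777, 0.2763]
tool_rot: [0.0, -0.028, 1.0, 0.0]
contact_force: [0.4, -0.5, -1.0]
gripper_width: 0.107
```

```bash
python3 - <<'E'
from h import *
c=read_camera("wrist");c=read_camera("wrist")
o=get_obs();print(o["eef_pos"],o["q"],o["gripper_width"],o["contact_force"],o["torque"])
cv2.imwrite("pics/w14.png",ovl(c,[],130,80,280,240,2.5,fish))
s=read_camera("scene");cv2.imwrite("pics/s14.png",ovl(s,[],340,60,140,150,4,proj))
E
```

```text
[0.48426758 0.27793355 0.27636605] [ 0.00812706  0.43137308 -0.81838817  1.82566899  0.36225912  1.03948618
  0.6755301 ] 0.10358154940170473 [ 0.38870965  0.20961058 -2.22265678] [-0.04670328 -0.0074009  -0.00713099]
```

View pics/w14.png

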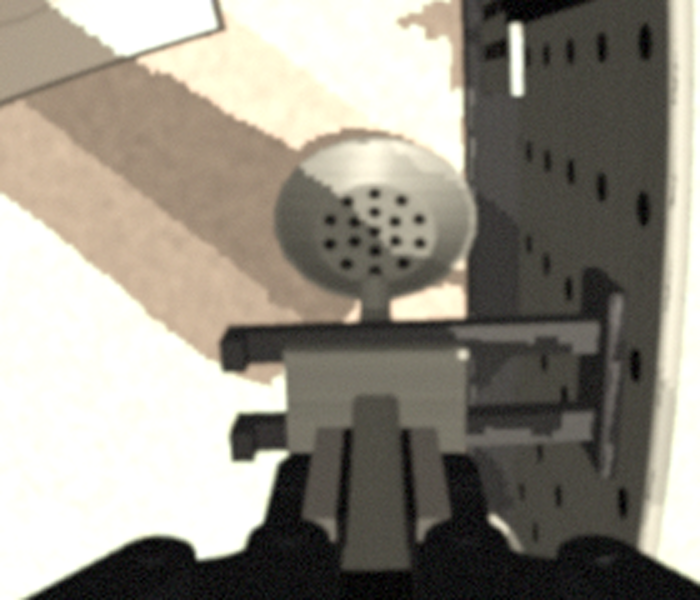

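View pics/s14.png

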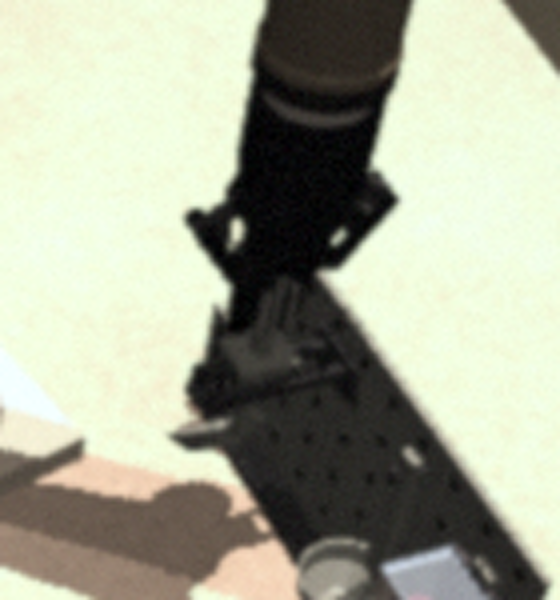

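{"fn": "move_arm", "kwargs": {"gripper": [0,0,0,0,0], "xyz": [[0,-1,0],[0,-3,0],[-0.1,-6,0],[-0.2,-9,0],[-0.2,-11,0]], "twist": [0,0,0,0,0], "squeeze": 60}}

```text
t: 14.4
eef_pos: [0.4922, 0.164, 0.2746]
tool_rot: [-0.001, -0.027, 1.0, -0.001]
contact_force: [0.1, -0.5, -2.4]
gripper_width: 0.108
```

```bash
python3 - <<'E'
from h import *
c=read_camera("wrist");c=read_camera("wrist")
o=get_obs();print(o["eef_pos"],o["q"],o["gripper_width"],o["contact_force"],o["torque"])
cv2.imwrite("pics/w15.png",ovl(c,[],0,0,560,420,1.4,fish))
s=read_camera("scene");cv2.imwrite("pics/s15.png",ovl(s,[],300,60,180,150,4,proj))
E
```

```text
[0.49261041 0.1624113  0.27434721] [ 0.2304795   0.36249277 -0.81523164  1.9138222   0.31442307  1.00007874
  0.89422616] 0.10604273721324599 [ 0.03810719 -0.64462728 -0.99822107] [-0.02638949 -0.01368905 -0.00494393]
```

View pics/w15.png

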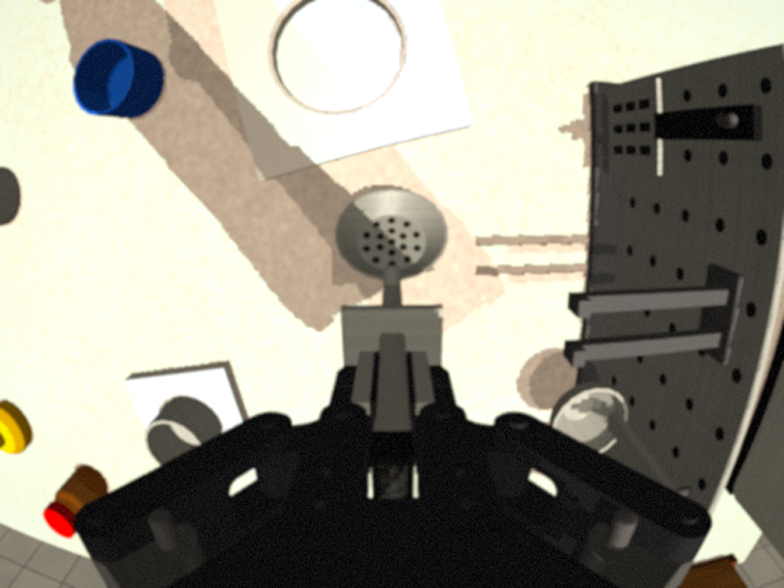

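View pics/s15.png

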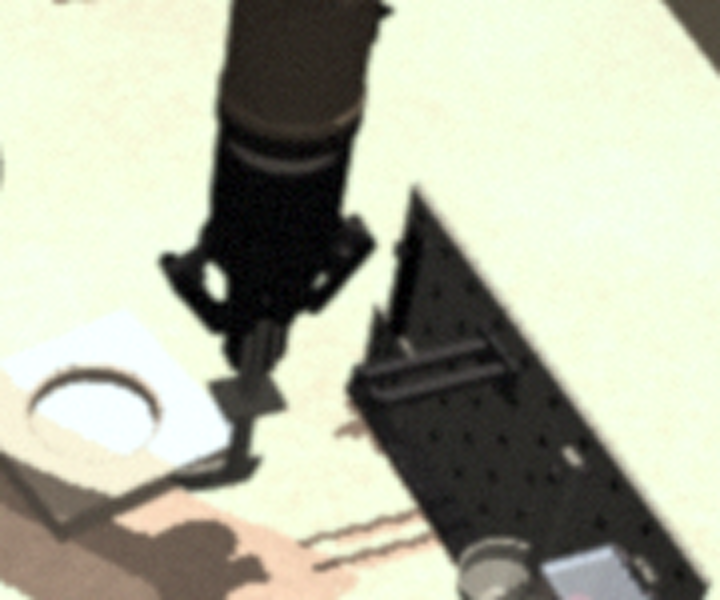

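{"fn": "move_arm", "kwargs": {"gripper": [0,0,0,0,0], "xyz": [[-2,-1,0],[-4,-2,1],[-6,-3,2.5],[-6.6,-3.1,3.8],[-6.6,-3.1,3.8]], "twist": [0,0,0,0,0], "squeeze": 40}}

```text
t: 14.97
eef_pos: [0.5598, 0.1398, 0.2344]
tool_rot: [-0.002, -0.027, 1.0, -0.0]
contact_force: [-0.2, -0.3, -1.6]
gripper_width: 0.108
```

```bash
python3 - <<'E'
from h import *
c=read_camera("wrist");c=read_camera("wrist")
o=get_obs();print(o["eef_pos"],o["q"],o["gripper_width"],o["contact_force"],o["torque"])
cv2.imwrite("pics/w16.png",ovl(c,[],0,0,560,420,1.4,fish))
E
```

```text
[0.55873421 0.1418489  0.23686079] [ 0.21882367  0.49688324 -0.75362993  1.82059572  0.4001746   0.98479474
  0.92741272] 0.10856696748903394 [ 0.33712831  0.67234642 -0.72770011] [-0.02313251  0.011098    0.02713804]
```

View pics/w16.png

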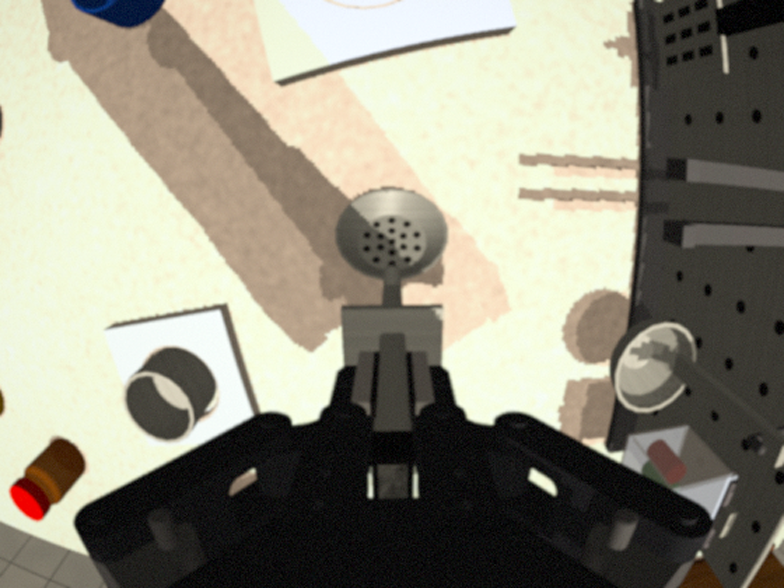

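{"fn": "move_arm", "kwargs": {"gripper": [0,0,0,0,0], "xyz": [[0,0,1],[0,0,2],[-0.8,0,2.3],[-1.5,0,2.6],[-1.5,0,2.6]], "twist": [0,0,0,0,0], "squeeze": 20}}

```text
t: 15.48
eef_pos: [0.5768, 0.1425, 0.213]
tool_rot: [0.002, -0.028, 1.0, 0.001]
contact_force: [1.0, -0.3, 11.8]
gripper_width: 0.106
```

```bash
python3 - <<'E'
from h import *
c=read_camera("wrist")
o=get_obs();print(o["eef_pos"],o["q"],o["gripper_width"],o["contact_force"],o["torque"])
cv2.imwrite("pics/w17.png",ovl(c,[],130,80,280,240,2.5,fish))
E
```

```text
[0.57649728 0.14256491 0.21314821] [ 0.19616394  0.54677856 -0.72762367  1.80311768  0.4388584   0.95454091
  0.9100327 ] 0.108533758676012 [1.18848851 0.82503347 9.63687853] [-0.2810224  -0.17439534 -0.00220132]
```

View pics/w17.png

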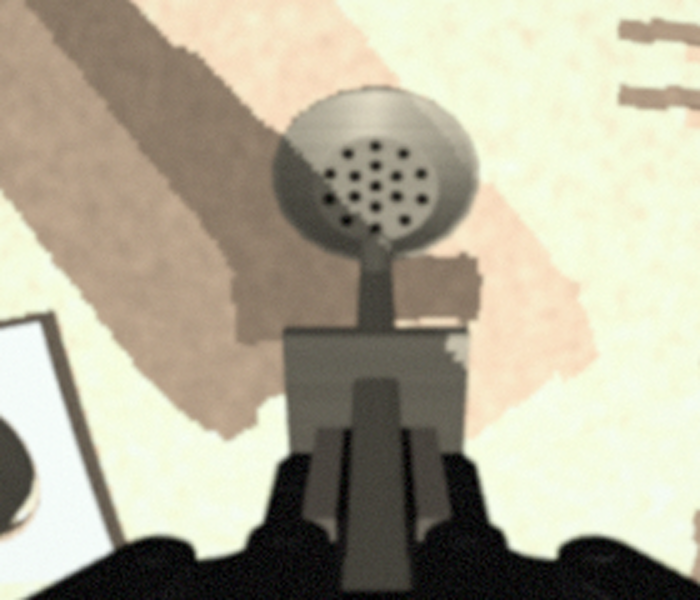

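{"fn": "move_arm", "kwargs": {"gripper": [0,0,0,0,0], "xyz": [[-0.8,0,0.3],[-1.5,0,0.6],[-2.2,0,0.95],[-2.9,0,1.3],[-3.6,0,1.65]], "twist": [0,0,0,0,0], "squeeze": 20}}

```text
t: 15.95
eef_pos: [0.6118, 0.1445, 0.1964]
tool_rot: [0.002, -0.028, 1.0, 0.0]
contact_force: [0.7, 0.3, 6.4]
gripper_width: 0.11
```

```bash
python3 - <<'E'
from h import *
c=read_camera("wrist")
o=get_obs();print(o["eef_pos"],o["q"],o["gripper_width"],o["contact_force"],o["torque"])
cv2.imwrite("pics/w18.png",ovl(c,[],130,30,280,240,2.5,fish))
E
```

```text
[0.61280989 0.14427023 0.19573513] [ 0.17006933  0.61694915 -0.69891537  1.72834833  0.47013784  0.96648344
  0.91654907] 0.10256382789586321 [3.07401812 0.20253054 8.01801231] [-0.01675797  0.05298575  0.04587841]
```

View pics/w18.png

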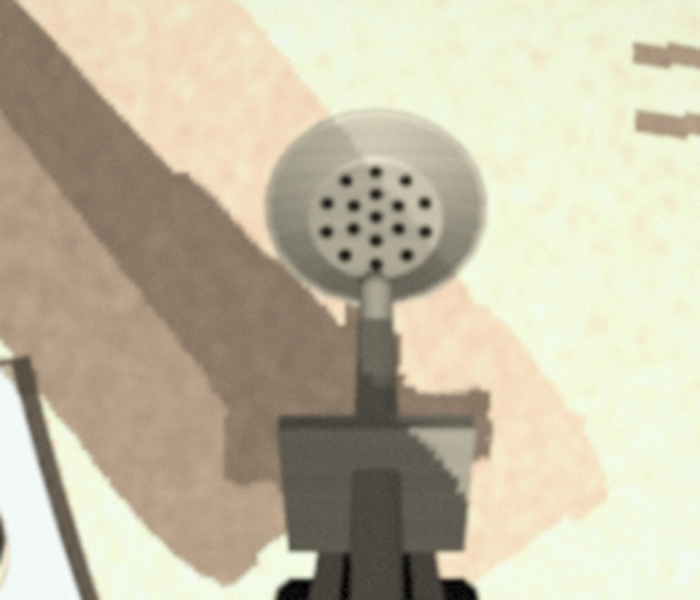

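{"fn": "move_arm", "kwargs": {"gripper": [0,0,0,0,0], "xyz": [[-0.7,0,0.4],[-1.4,0,0.8],[-2,0,1.2],[-2.6,0,1.65],[-3.2,0,2.1]], "twist": [0,0,0,0,0], "squeeze": 20}}

```text
t: 16.42
eef_pos: [0.6425, 0.1457, 0.1733]
tool_rot: [-0.001, -0.028, 1.0, 0.0]
contact_force: [-1.6, 0.9, 2.5]
gripper_width: 0.107
```

{"fn": "move_arm", "kwargs": {"gripper": [0,0,0,0,0], "xyz": [[-0.6,0,0.5],[-1.2,0,1],[-1.7,0,1.5],[-2.2,0,2],[-2.6,0,2.5]], "twist": [0,0,0,0,0], "squeeze": 20}}

```text
t: 16.83
eef_pos: [0.6691, 0.1467, 0.1481]
tool_rot: [-0.0, -0.028, 1.0, -0.0]
contact_force: [-3.3, -0.3, 1.0]
gripper_width: 0.109
```

```bash
python3 - <<'E'
from h import *
c=read_camera("wrist")
c=read_camera("wrist")
o=get_obs();print(o["eef_pos"],o["q"],o["gripper_width"],o["contact_force"],o["torque"])
cv2.imwrite("pics/w19.png",ovl(c,[],130,0,280,240,2.5,fish))
s=read_camera("scene");cv2.imwrite("pics/s19.png",ovl(s,[],260,130,140,110,5,proj))
E
```

```text
[0.66922962 0.14651679 0.14791642] [ 0.12595045  0.74698835 -0.64856779  1.61045665  0.52279177  0.964472
  0.92741863] 0.10791151715568235 [-1.66545425  0.31019804  1.3902271 ] [-0.02879336  0.75635634 -0.00180969]
```

View pics/w19.png

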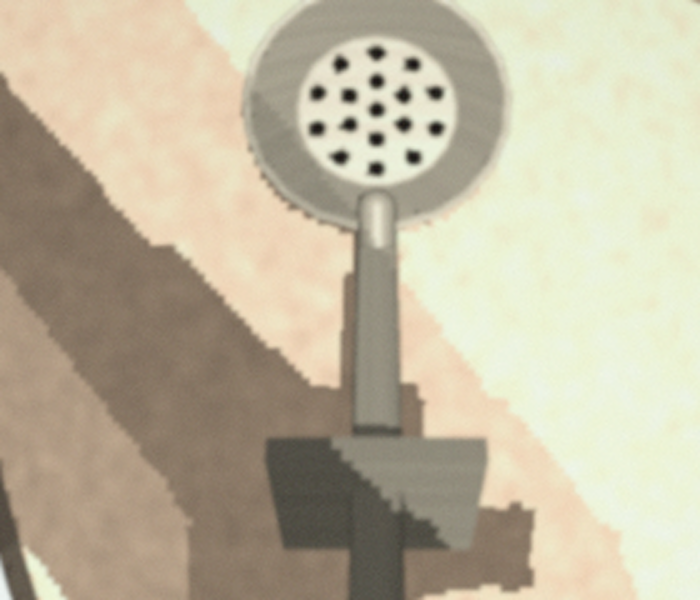

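View pics/s19.png

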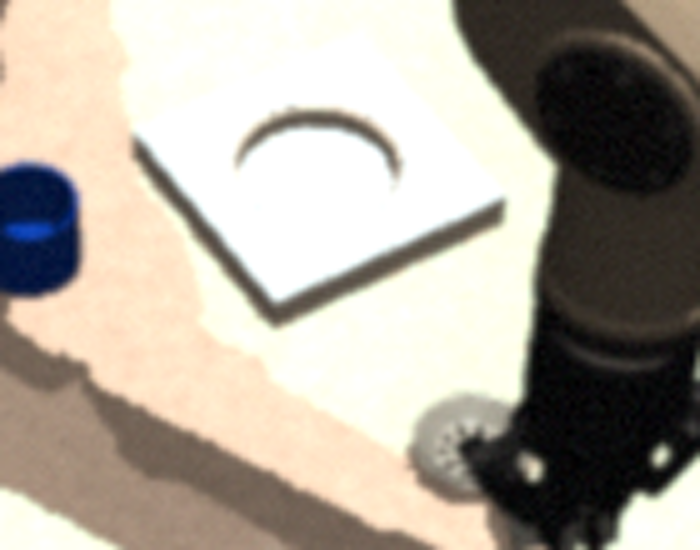

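```bash
cat >> h.py <<'E'
def strainer_pts(T,R,phi,dx=0,dz=0,s=0.045):
    # returns function mapping strainer coords->world; tilt phi (rad), pivot at grasp point
    X=R[:,0];Z=R[:,2];U=-Z;Y=np.cross(U,X)
    piv=T+Z*(.054-dz)+X*dx
    xs=np.cos(phi)*X+np.sin(phi)*U   # strainer x after leaning
    zs=-np.sin(phi)*X+np.cos(phi)*U
    M=np.c_[xs,Y,zs]
    return lambda P:(np.atleast_2d(P)-[0,0,s])@M.T+piv
def wire():
    t=np.linspace(0,2*np.pi,60)[:,None]
    c=np.array([.0212,0,-.1032]);zb=np.array([1,0,1])/2**.5;xb=np.array([1,0,-1])/2**.5;y=np.array([0,1,0])
    L=[c+.014*zb+.034*(np.cos(t)*xb+np.sin(t)*y), c+.001*zb+.004*(np.cos(t)*xb+np.sin(t)*y)]
    for z in(0,.005): L.append(np.array([[a*.017,b*.02,z] for a,b in((1,1),(-1,1),(-1,-1),(1,-1))]))
    L.append(np.array([[.007,.005,.085],[.007,.005,-.065],[.007,-.005,-.065],[.007,-.005,.085]]))
    return L
E
python3 - <<'E'
from h import *
c=read_camera("wrist");o=get_obs();T=np.array(o["eef_pos"]);R=q2R(o["tool_rot"]);print(T)
np.save("cw20.npy",c,allow_pickle=True)
P=[]
for phi,col in((44,(0,0,255)),(40,(0,200,0))):
    f=strainer_pts(T,R,np.radians(phi))
    P+=[(f(w),None,col) for w in wire()]
    print(phi,f([.0212,0,-.1032]))
cv2.imwrite("pics/w20.png",ovl(c,P,130,0,280,240,2.5,fish))
E
```

```text
[0.668884   0.14664313 0.14861473]
44 [[0.55089711 0.13997293 0.00271662]]
40 [[ 0.55758492  0.14034897 -0.00530361]]
```

View pics/w20.png

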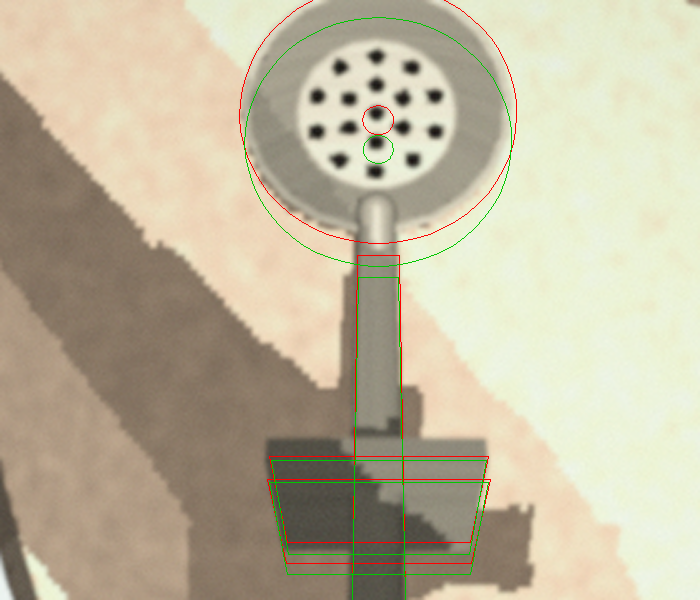

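```bash
python3 - <<'E'
from h import *
from scipy.optimize import least_squares
c=np.load("cw20.npy",allow_pickle=True).item()
o=get_obs();T=np.array(o["eef_pos"]);R=q2R(o["tool_rot"])
W=wire()
px=lambda X:(fish(c,X)-[130,0]+.5)*2.5
def obs(p):
    f=strainer_pts(T,R,p[0],p[1],p[2],p[3]);r=px(f(W[0]))
    b=px(f(W[2]));t=px(f(W[3]));h=px(f(W[1])).mean(0)
    e=px(f([[0.007,0,-.065]]))[0]
    return np.array([h[1],r[:,0].max()-r[:,0].min(),r[:,1].max(),b[[0,3],1].mean(),abs(b[0,0]-b[3,0]),t[[1,2],1].mean(),abs(t[1,0]-t[2,0])])
z=np.array([112,258,231,438,221,550,183])
for free in(4,3):
    def fun(q):
        p=np.r_[q,[.045]*(4-len(q))] if len(q)<4 else q
        return np.r_[obs(p)-z,(p[1:3])/.002, (p[3]-.045)/.002]
    s=least_squares(fun,[.77,0,0,.045][:free],x_scale=[.1,.01,.01,.01][:free])
    print(np.degrees(s.x[0]),s.x[1:],s.fun.round(1),np.degrees(np.sqrt(np.diag(np.linalg.inv(s.jac.T@s.jac))*9)[0]))
    p=np.r_[s.x,[.045]*(4-free)]
    f=strainer_pts(T,R,*p);print(f([.0212,0,-.1032]))
    cv2.imwrite(f"pics/w21_{free}.png",ovl(c,[(f(w),None,(0,0,255)) for w in W],130,0,280,240,2.5,fish))
E
```

```text
43.28013280151565 [ 0.00184836 -0.00112557  0.04708661] [ 2.9 13.5  3.3 -1.8 -5.5 -3.6  0.5  0.9 -0.6  1. ] 0.6761717532410818
[[ 0.54878595  0.13985339 -0.00140612]]
43.26587206434404 [ 0.00329359 -0.00257546] [ 2.9 13.6  3.3 -1.8 -5.4 -3.5  0.6  1.6 -1.3  0. ] 0.6758060524703924
[[ 0.54879444  0.13985388 -0.00136606]]
```

View pics/w21_4.png

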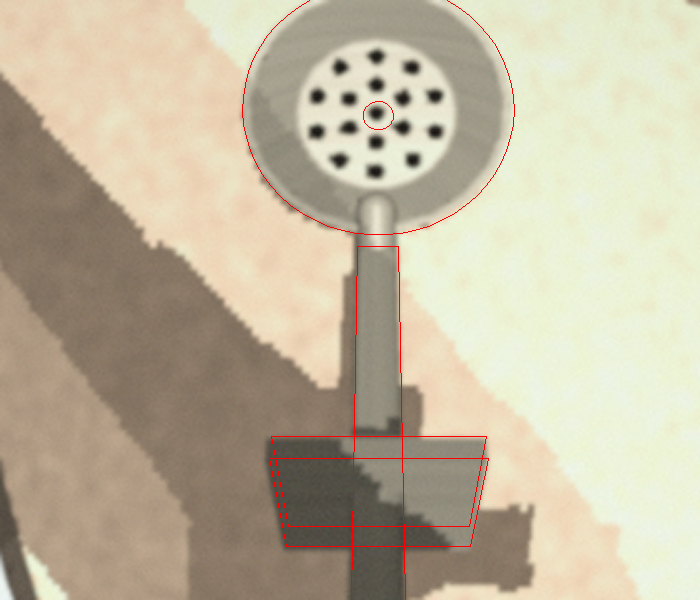

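{"fn": "move_arm", "kwargs": {"gripper": [0,0,0,0], "xyz": [[-0.3,0,0.25],[-0.6,0,0.5],[-0.6,0,0.6],[-0.6,0,0.6]], "twist": [0,0,0,0], "squeeze": 20}}

```text
t: 17.37
eef_pos: [0.6755, 0.147, 0.1431]
tool_rot: [0.001, -0.028, 1.0, 0.0]
contact_force: [-0.4, -0.3, 2.3]
gripper_width: 0.108
```

{"fn": "move_arm", "kwargs": {"gripper": [0,0,0], "xyz": [[0,0,0],[0,0,0],[0,0,0]], "twist": [0,0,0], "squeeze": 100}}

```text
t: 17.62
eef_pos: [0.6753, 0.1471, 0.1433]
tool_rot: [0.001, -0.028, 1.0, 0.0]
contact_force: [1.1, 0.2, 3.5]
gripper_width: 0.102
```

```bash
python3 - <<'E'
from h import *
c=read_camera("wrist");o=get_obs();print(o["eef_pos"],o["contact_force"],o["torque"],o["gripper_width"])
T=np.array(o["eef_pos"]);print(np.degrees(np.arccos((T[2]-.054-.048)/.1269))-25.7)
E
```

```text
[0.67529199 0.14707342 0.14333707] [ 1.52404256 -0.29278859  2.27318724] [ 0.01531316  0.02714328 -0.02113161] 0.10217477920993111
45.289269313013335
```

{"fn": "move_arm", "kwargs": {"gripper": [0,0,0,0,0], "xyz": [[0,0,-0.7],[0,0,-2],[0,0,-4],[0,0,-6.5],[0,0,-9]], "twist": [0,0,0,0,0], "squeeze": 100}}

```text
t: 18.08
eef_pos: [0.6742, 0.1471, 0.2341]
tool_rot: [-0.001, -0.028, 1.0, -0.0]
contact_force: [0.2, 0.4, -0.9]
gripper_width: 0.098
```

{"fn": "move_arm", "kwargs": {"gripper": [0,0,0,0,0], "xyz": [[0,0,-2],[0,0,-4],[0,0,-5],[0,0,-5],[0,0,-5]], "twist": [0,0,0,0,0], "squeeze": 100}}

```text
t: 18.5
eef_pos: [0.6746, 0.147, 0.283]
tool_rot: [0.0, -0.028, 1.0, -0.0]
contact_force: [0.0, 0.6, -1.7]
gripper_width: 0.099
```

```bash
python3 - <<'E'
from h import *
c=read_camera("wrist");c=read_camera("wrist");np.save("cw22.npy",c,allow_pickle=True)
o=get_obs();T=np.array(o["eef_pos"]);R=q2R(o["tool_rot"]);print(T,o["contact_force"],o["torque"],o["q"])
P=[]
f=strainer_pts(T,R,np.radians(45),.002,-.001,.047)
P+=[(f(w),None,(0,0,255)) for w in wire()]
f=strainer_pts(T,R,np.radians(42),.002,-.001,.047)
P+=[(f(w),None,(0,200,0)) for w in wire()]
cv2.imwrite("pics/w22.png",ovl(c,P,130,0,280,240,2.5,fish))
s=read_camera("scene");cv2.imwrite("pics/s22.png",ovl(s,[],260,130,140,110,5,proj))
E
```

```text
[0.67406728 0.14662522 0.28128667] [-0.24941878  0.58201408 -1.30097502] [ 0.02810503 -0.08248976  0.04636294] [ 0.16072743  0.62101314 -0.71078616  1.49860026  0.42253416  1.18220558
  1.00722183]
```

View pics/w22.png

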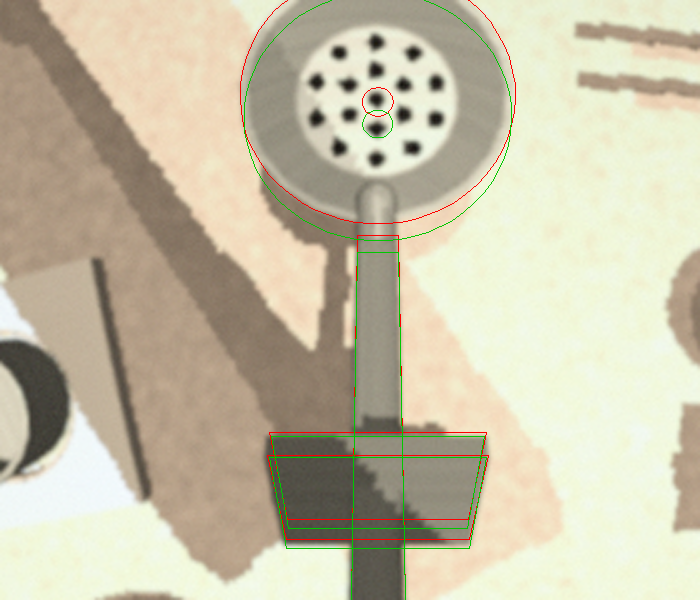

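View pics/s22.png

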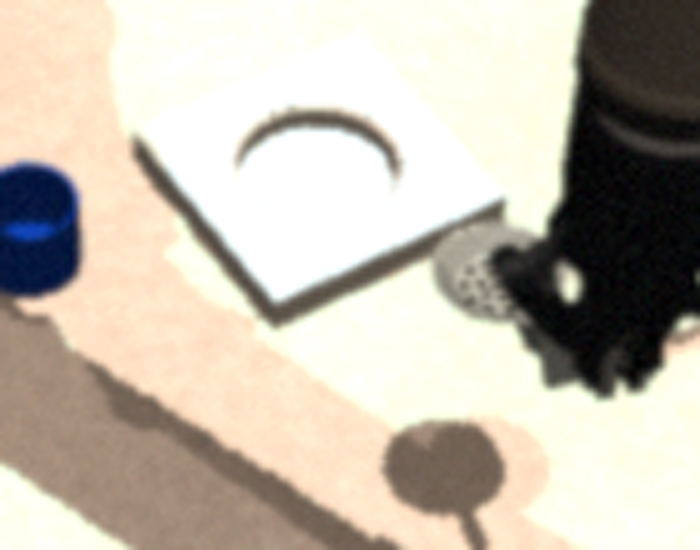

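{"fn": "move_arm", "kwargs": {"gripper": [0,0,0,0,0], "xyz": [[-0.7,-1,0],[-2,-3,0],[-3.5,-5.5,0],[-5,-8,0],[-6.5,-10.5,0]], "twist": [0,0,0,0,0], "squeeze": 100}}

```text
t: 19.07
eef_pos: [0.7464, 0.0436, 0.2818]
tool_rot: [-0.001, -0.028, 1.0, -0.0]
contact_force: [0.2, 0.2, -2.4]
gripper_width: 0.099
```

{"fn": "move_arm", "kwargs": {"gripper": [0,0,0,0,0], "xyz": [[-1.3,-2.5,0],[-2.3,-4.5,0],[-3,-5.8,0],[-3.3,-6.3,0],[-3.3,-6.3,0]], "twist": [0,0,0,0,0], "squeeze": 100}}

```text
t: 19.48
eef_pos: [0.7824, -0.0169, 0.2818]
tool_rot: [-0.001, -0.027, 1.0, -0.0]
contact_force: [-0.1, 0.4, -1.2]
gripper_width: 0.099
```

```bash
python3 - <<'E'
from h import *
c=read_camera("wrist");c=read_camera("wrist");np.save("cw23.npy",c,allow_pickle=True)
o=get_obs();T=np.array(o["eef_pos"]);R=q2R(o["tool_rot"]);print(T,o["contact_force"],o["torque"],o["q"])
f=strainer_pts(T,R,np.radians(45),.002,-.001,.047);print(f([.0212,0,-.1032]))
P=[(f(w),None,(0,0,255)) for w in wire()]+[((.6582,-.0229,.054),.03,(0,200,0))]
cv2.imwrite("pics/w23.png",ovl(c,P,130,0,280,240,2.5,fish))
s=read_camera("scene");cv2.imwrite("pics/s23.png",ovl(s,P[:1]+P[-1:],240,180,160,120,5,proj))
for n in("wrist","scene"): print([([round(float(a),4) for a in d["centre"]],round(d["p"],2)) for d in spot_point("strainer_bowl",n)][:2])
E
```

```text
[ 0.78150851 -0.01334806  0.28257447] [ 0.67406348  0.30466817 -0.8463787 ] [ 0.0658888  -0.05543968  0.00811038] [ 0.29934212  0.76073487 -0.65927561  1.23238687  0.45288304  1.29404539
  1.28419511]
[[ 0.6583859  -0.02028544  0.13645871]]
[([0.6588, -0.0177, 0.1365], 0.91)]
[([0.6585, -0.0194, 0.1355], 0.79)]
```

View pics/w23.png

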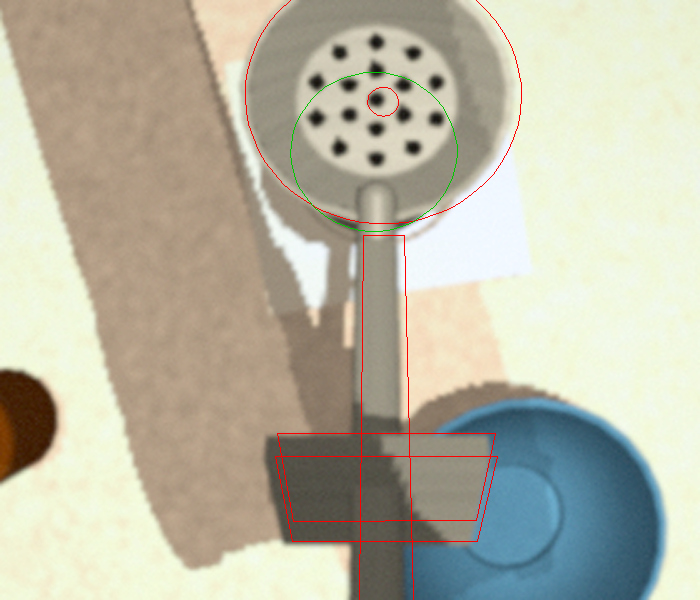

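View pics/s23.png

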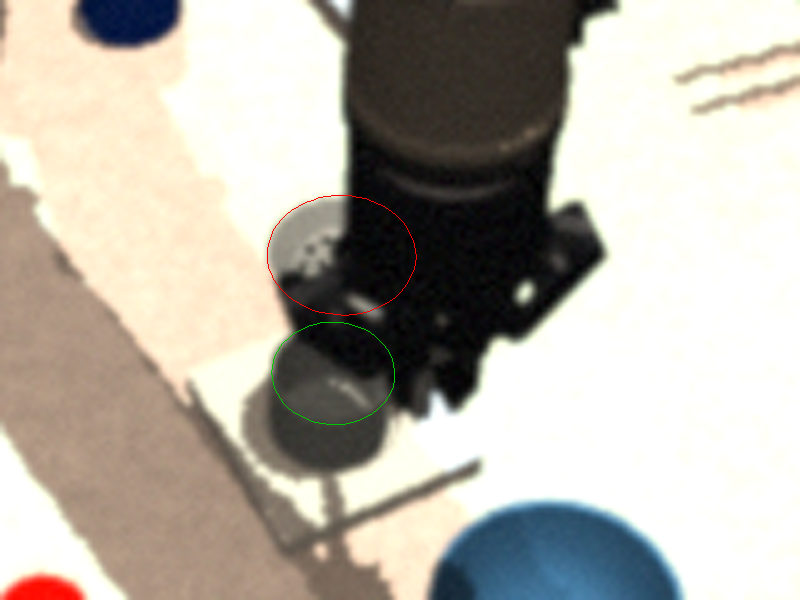

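{"fn": "move_arm", "kwargs": {"gripper": [0,0,0,0,0], "xyz": [[0,-0.3,1],[0,-0.3,2.5],[0,-0.3,4],[0,-0.3,4.7],[0,-0.3,4.7]], "twist": [0,0,0,0,0], "squeeze": 100}}

```text
t: 20.15
eef_pos: [0.7806, -0.0185, 0.2316]
tool_rot: [-0.003, -0.028, 1.0, -0.0]
contact_force: [0.2, 0.1, -1.5]
gripper_width: 0.103
```

{"fn": "move_arm", "kwargs": {"gripper": [0,0,0,0,0], "xyz": [[0,0,0],[0,0,0],[0,0,0],[0,0,0],[0,0,0]], "twist": [0,0,0,0,0], "squeeze": 100}}

```text
t: 20.57
eef_pos: [0.7825, -0.0181, 0.2366]
tool_rot: [0.001, -0.028, 1.0, -0.0]
contact_force: [0.2, -0.3, -1.1]
gripper_width: 0.102
```

```bash
python3 - <<'E'
from h import *
c=read_camera("wrist");np.save("cw24.npy",c,allow_pickle=True)
o=get_obs();T=np.array(o["eef_pos"]);R=q2R(o["tool_rot"]);print(T,o["contact_force"],o["torque"],o["joint_vel"])
f=strainer_pts(T,R,np.radians(45),.002,-.001,.047);print(f([.0212,0,-.1032]))
P=[(f(w),None,(0,0,255)) for w in wire()]+[((.6582,-.0229,.054),.03,(0,200,0))]
cv2.imwrite("pics/w24.png",ovl(c,P,130,0,280,240,2.5,fish))
s=read_camera("scene");cv2.imwrite("pics/s24.png",ovl(s,[],0,0,560,420,1.4,proj))
cv2.imwrite("pics/s24b.png",ovl(s,[],240,180,160,120,5,proj))
for q in("strainer_bowl","pocket","cup","strainer","strainer_grip"):
  for n in("wrist","scene","top"): print(q,n,[([round(float(a),4) for a in d["centre"]],round(d["p"],2)) for d in spot_point(q,n)][:3])
E
```

```text
[ 0.7823705  -0.0181356   0.23647662] [ 0.12810347  0.73338804 -0.90043583] [ 0.029311   -0.02962947 -0.0282302 ] [ 0.00014798  0.00252315  0.00068182  0.00248147 -0.00032973 -0.00176781
  0.0003105 ]
[[ 0.65949345 -0.02504577  0.09015302]]
strainer_bowl wrist [([0.6612, -0.0225, 0.0899], 0.88)]
strainer_bowl scene [([0.6619, -0.0235, 0.0885], 0.87), ([0.4356, -0.2328, -0.0024], 0.61), ([0.6561, -0.0252, 0.0076], 0.44)]
strainer_bowl top []
pocket wrist []
pocket scene [([0.6564, -0.0234, 0.0065], 0.68), ([0.6597, -0.0221, 0.003], 0.51)]
pocket top [([0.3371, 0.1112, 0.0069], 0.9), ([0.6581, -0.0238, 0.0054], 0.45)]
cup wrist []
cup scene [([0.6592, -0.0223, 0.0029], 0.66), ([0.3513, -0.0667, 0.0047], 0.65)]
cup top []
strainer wrist [([0.7463, -0.0214, 0.1529], 0.96)]
strainer scene [([0.7479, -0.0231, 0.1538], 0.78)]
strainer top [([0.4824, 0.277, 0.1569], 0.67)]
strainer_grip wrist [([0.7762, -0.0197, 0.1848], 0.78)]
strainer_grip scene [([0.7796, -0.0221, 0.1817], 0.67)]
strainer_grip top [([0.4851, 0.2716, 0.2058], 0.86)]
```

View pics/w24.png

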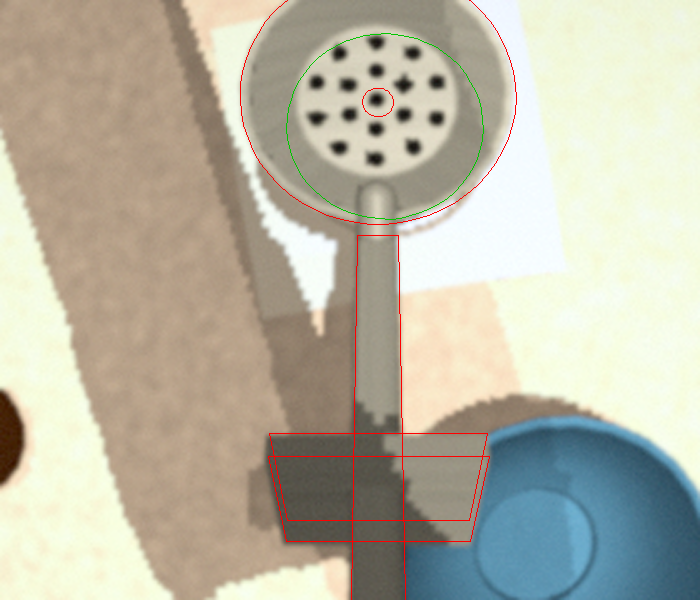

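View pics/s24.png

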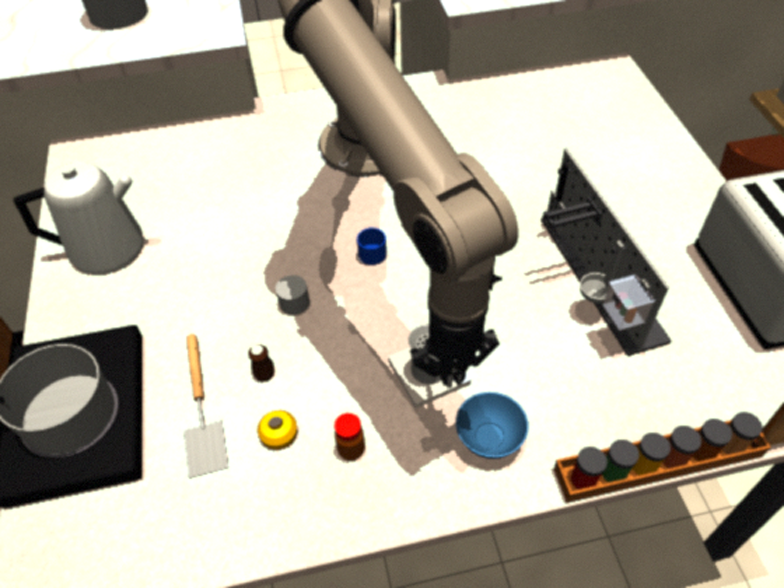

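View pics/s24b.png

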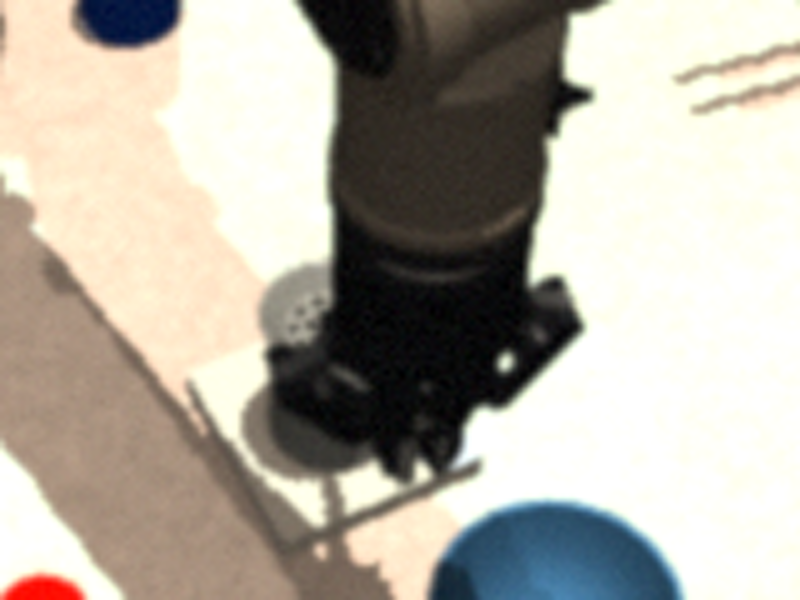

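```bash
python3 - <<'E'
from h import *
c=np.load("cw24.npy",allow_pickle=True).item()
# blob detect holes
g=cv2.resize(cv2.cvtColor(c["pixels"],cv2.COLOR_RGB2GRAY),None,fx=6,fy=6,interpolation=cv2.INTER_CUBIC)
x0,y0=int((280-35)*6),int(0); roi=g[0:75*6,x0:x0+70*6]
p=cv2.SimpleBlobDetector_Params();p.filterByColor=True;p.blobColor=0;p.filterByArea=True;p.minArea=60;p.maxArea=1500;p.filterByConvexity=False;p.filterByInertia=False;p.filterByCircularity=False;p.minThreshold=20;p.maxThreshold=200;p.minDistBetweenBlobs=20
k=np.array([q.pt for q in cv2.SimpleBlobDetector_create(p).detect(roi)]);uv=(k+[x0,0]+.5)/6-.5
print(len(uv),uv.round(1).tolist())
np.save("uv.npy",uv)
o=get_obs();T=np.array(o["eef_pos"]);R=q2R(o["tool_rot"])
from scipy.optimize import least_squares
# holes in bowl frame: centre, ring1 (n?), ring2
m=uv.mean(0);d=np.hypot(*(uv-m).T);print(np.sort(d).round(1))
E
```

```text
17 [[279.6, 63.1], [265.2, 58.6], [294.8, 58.3], [279.9, 51.1], [256.3, 46.8], [304.2, 46.9], [291.1, 45.4], [269.4, 45.3], [280.1, 39.3], [291.0, 33.5], [268.8, 33.5], [304.3, 32.4], [256.2, 32.5], [280.1, 27.8], [294.6, 20.7], [265.3, 20.8], [280.1, 16.5]]
[ 0.2 11.5 11.8 12.2 12.5 12.5 12.8 23.1 23.6 23.8 23.9 23.9 24.1 24.8
 24.9 25.2 25.3]
```

```bash
python3 - <<'E'
from h import *
from scipy.optimize import least_squares,linear_sum_assignment
c=np.load("cw24.npy",allow_pickle=True).item();uv=np.load("uv.npy")
o=get_obs();R=q2R(o["tool_rot"]);X=R[:,0];U=np.array([0,0,1.]);Y=np.cross(U,X)
def pts(p,z):
    a1=np.arange(6)*np.pi/3;a2=np.arange(10)*np.pi/5
    L=[np.zeros((1,3))]
    for a,r in((a1,p[4]),(a2,p[5])): L.append(np.c_[r*np.cos(a),r*np.sin(a),0*a+r*r/2/.047])
    B=np.vstack(L); th,ro=p[2],p[3]
    xb=np.cos(th)*X+np.sin(th)*U; zb=-np.sin(th)*X+np.cos(th)*U  # th>0: far side up
    yb=np.cos(ro)*Y+np.sin(ro)*zb; zb=np.cross(xb,yb)
    return np.array([p[0],p[1],z])+B@np.c_[xb,yb,zb].T
for z in(.086,.09,.094):
    def fun(p):
        q=fish(c,pts(p,z));D=np.linalg.norm(q[:,None]-uv[None],axis=2);i,j=linear_sum_assignment(D)
        return (q[i]-uv[j]).ravel()
    s=least_squares(fun,[.66,-.024,0,0,.008,.016],x_scale=[.01,.01,.1,.1,.01,.01])
    sd=np.sqrt(np.diag(np.linalg.inv(s.jac.T@s.jac))*s.cost*2/28)
    print(z,s.x[:2],np.degrees(s.x[2:4]),np.degrees(sd[2:4]),s.x[4:],s.cost)
E
```

```text
0.086 [ 0.65805155 -0.02541704] [ 3.38254339 -0.61377614] [1.92755402 1.56533322] [0.00833758 0.01641524] 1.313022890134536
0.09 [ 0.65895311 -0.02536741] [ 3.12770272 -0.61139603] [1.89547719 1.53121494] [0.00818981 0.0161269 ] 1.2915677937025525
0.094 [ 0.65985404 -0.02531779] [ 2.8838619  -0.60894834] [1.86373973 1.49815787] [0.00804185 0.01583816] 1.2694649682600234
```

```bash
python3 - <<'E'
from station import *
print(hand_in());o=get_obs();print(o["t"],o["eef_pos"])
E
```

```text
the job is handed in; nothing more can be done
None
the job is handed in; nothing more can be done
```

The job is handed in. The open steel cup stands open side up in the pocket of the 110 mm rest, released. The strainer is held level above it.

- **Cup:** I placed it, let go, and checked it with the wrist and scene cameras. It sits at about (0.658, −0.023) m, and the lowering height and contact force matched a seated cup. I left the blue cup and the larger rest alone.
- **Strainer:** It was hanging turned about 90° in the fork, with its bowl along the board rather than out from it. I gripped it across the 10 mm flats, lifted it about 16 mm and drew it out about 115 mm. The arm could only twist about the vertical, so I tilted the handle in a light grip by rolling the bowl on bare counter. I then clamped it at 100 N and moved it over the cup.

**Last checks**
- **Position:** The bowl's underside was at about (0.659, −0.025, 0.090) m. That is within about 2–4 mm of the cup's centre and about 36 mm above its rim.
- **Contact:** The wrist force showed roughly the strainer's weight alone, so nothing else was touching it. The bystanders looked unmoved in the last scene picture.
- **Level:** The estimates disagree slightly. Pivot height gave about 0° off level, the hole pattern in the bowl gave +3° ± 2°, and the spotting networks gave about −3°. I took it as level to within about 2–3°.

The arm and gripper hid most of the bowl and cup from the scene camera at the end. The final placing therefore rests mainly on the wrist camera and the arm's measured pose.

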